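# Unstack cut blanks into a welding jig

## Robot

A 6-joint arm with a two-finger parallel gripper is mounted at the origin on the work surface. World frame = base frame: x ahead of the robot, y to its left, z up, the work surface at z = 0. Lengths are in mm, angles in rad, forces in N, time in s.
With the tool pointing down it reaches from about 350 to 875 mm from the base axis. Payload 4.2 kg.
Tool frame: the origin (TCP) lies at the very end of the fingers, on their centre line; the grasp point (between the pads) lies 19 mm behind it; z points along the fingers, y is the direction in which the jaws open and shut (so a half turn about z gives the same grasp; the last joint's range is limited). The gripper opens to 85 mm and grips with 20 to 120 N. Pads are 22 mm wide; open, the fingers measure 114 mm over their backs; the gripper's body (76 mm by 85 mm) begins 54 mm behind the grasp point. The pads swing forward as they close: fully open they stand 13 mm farther back than shut.
Start: joints at [-0.944, 0.385, 0.008, 0, -1.194, -0.259], TCP at [224.741, -583.173, 231.312] pointing down, gripper open.
Joint ranges: [-3.14, 3.14], [-1.21, 2.06], [-1.07, 1.41], [-3.16, 2.05], [-2.99, -0.16], [-3.1, 3.1]. Speed limits (rad/s): [2.79, 2.79, 3.14, 3.14, 3.14, 3.14].

## Interface

Orientations are given as a unit quaternion [x, y, z, w].
In Python, from bench import arm, optics, job gives the robot as it stands.
- The arm moves only by the tool send_rows, never from a script. Its argument "steps" is a list that holds one entry, the list of rows, each a list of 5 numbers: the shift along the tool's x, y, z in cm, then the turn about the tool's z in rad, then the opening, from 0 (shut) to 1 (fully open). A call has 1 to 10 rows; each row shifts and turns the pose as measured when the row begins, along the tool's axes as they then stand; what a row does not reach is not made up. A row lasts 1/12 s, in which the tool goes at most 41.7 mm and 7.16 degrees, less where a joint would pass 70% of its speed; a pose out of reach is approached as far as the arm can. A call with a gripper value outside its range is refused whole. The fingers move at their own pace and stop on an object; the grip force is fixed at half the most. Time passes only in rows, so rows that do not move let the fingers close. It gives the time, the measured TCP pose, the force and the opening at its end, in the units of the state.
- arm.read_state(): the state, without advancing time (a new reading comes with each control period).
- optics.get_image(name): name is "side" or "top"; returns (picture, depth): 400x640x3 uint8, blue, green, red; 400x640 float32, mm along the optical axis (not along the pixel's ray), 0 where there is no reading.
- optics.get_calibration(name): a dict with "K" (3x3 intrinsics, pixels), "rvec" (rotation vector, rad) and "tvec" (3), from world to camera coordinates, as OpenCV has them. Camera axes: x right, y down, z forward; pixel columns grow to the right and rows downward; lengths in mm; the calibration is good to about 2 mm. A picture is of the moment at which its call begins. get_calibration takes no time and is no camera call.
- job.job_done(): hands the job in, once; it reports no verdict.
The state is a dict: "clock": time; "joints": joint angles; "joint_vel": joint speeds; "joint_efforts": joint torques, N m; "position": TCP position; "ee_rot": TCP orientation; "contact_force": force on the tool from outside, world axes, zero at the start; "wrist_torque": the same for the moment, N m; "gripper_width": finger opening in mm.
Only numpy, scipy, OpenCV 4.12 (cv2) and the standard library are available. Lean on these libraries where they do the work, as an engineer would, in place of code of your own. Each camera call takes 0.05 s, during which the arm holds its last target. There are 200 camera calls.

## Task

Load the welding jig: take the pile of four steel blanks apart from the top down and lay each blank in the pocket of its own shape and size, one after another: the small round boss first, then the square block, then the disc, and the rectangular plate last. Each must end lying flat on its pocket's floor, the same way up as in the pile and let go; set them down gently, never letting one drop or fly.

Things in the scene. Friction and masses are not known exactly. Their poses are not given: they have to be found in the camera images.
- boss: Small upright round steel boss, bright, 26 mm diameter, 32 mm high, a dark hole drawn in its top (not a real recess); at the start on top of the pile, standing on the square block, its underside 48 mm above the bench. Origin: centre of its underside; z up. Rigid steel, about 0.13 kg (up to a quarter more or less).
- square: Dark square steel block 36 x 36 mm, 16 mm thick; at the start third from the bottom of the pile, on the disc, underside 32 mm above the bench. Origin: centre of its underside; z up. x and y run square to its sides. Rigid steel, about 0.16 kg (up to a quarter more or less).
- disc: Bright round steel disc 54 mm diameter, 16 mm thick, four small dark hole marks near its edge; at the start second from the bottom of the pile, on the plate, underside 16 mm above the bench. Origin: centre of its underside; z up. Rigid steel, about 0.28 kg (up to a quarter more or less).
- plate: Grey primed rectangular steel plate 100 x 56 mm, 16 mm thick, dark hole marks near its corners; at the start the bottom of the pile, flat on the bench (z = 0). Origin: centre of its underside; z up. x along the 100 mm side, y along the 56 mm side. Rigid steel, about 0.64 kg (up to a quarter more or less).
- boss_nest: Fixed bright block 76 x 76 mm, 12 mm high, with a dark-floored round pocket of 42 mm diameter, 4 mm deep, in the middle of its top (floor 8 mm, rim 12 mm above the bench), 8 mm slack each side: too little for a finger below the rim. Origin: centre of its underside, on the bench; z up. The small round pocket, for the boss.
- square_nest: Fixed bright block 84 x 84 mm, 12 mm high, with a dark-floored square pocket of 52 x 52 mm, 4 mm deep, in the middle of its top (floor 8 mm, rim 12 mm above the bench), 8 mm slack each side: too little for a finger below the rim. Origin: centre of its underside, on the bench; z up; x and y square to the pocket's sides. For the square block.
- disc_nest: Fixed bright block 100 x 100 mm, 12 mm high, with a dark-floored round pocket of 70 mm diameter, 4 mm deep, in the middle of its top (floor 8 mm, rim 12 mm above the bench), 8 mm slack each side: too little for a finger below the rim. Origin: centre of its underside, on the bench; z up. The large round pocket, for the disc.
- plate_nest: Fixed bright block 150 x 106 mm, 12 mm high, with a dark-floored rectangular pocket of 116 x 72 mm, 4 mm deep, in the middle of its top (floor 8 mm, rim 12 mm above the bench), 8 mm slack each side: too little for a finger below the rim. Origin: centre of its underside, on the bench; z up; x along the pocket's 116 mm side, y along its 72 mm side. For the plate, either way round.

How it is judged:
By the outcome, as a careful person would: the job done as asked, in the order asked, and still so for the second after the job is handed in, with the robot touching nothing.
It also fails if it takes over 104 s, if anything falls off the work surface, if the arm or the gripper's body presses on something with over 40 N, if the wrist force passes 120 N, or if a joint passes its speed limit or range.

## Working session

There is one attempt and no reset: what is moved stays moved. The work goes in short steps, Python scripts to look and compute and a tool call to move; the robot and the scene stay as the last step left them, time stands still between calls to the robot, and variables do not carry over. Pictures are saved under pics/ and viewed, about 12 in all and at most 16, crops included, and the job is handed in when it is done.

Besides the shell and the picture viewer there is one more tool, called after "Call:" by a JSON object that holds its "op" and its "data", one argument or row to a line. send_rows: Moves the arm, as the interface text tells. Its arguments: {"type":"object","properties":{"steps":{"type":"array","items":{"type":"array","items":{"type":"array","items":{"type":"number"}}}}},"required":["steps"]}

```bash
ls; mkdir -p pics
cat > h.py <<'E'
import numpy as np, cv2
from bench import arm, optics, job
def cam(n):
    c=optics.get_calibration(n); R=cv2.Rodrigues(np.array(c["rvec"],float))[0]
    return np.array(c["K"],float),R,np.array(c["tvec"],float).reshape(3)
def ray(n,px,z):
    K,R,t=cam(n); C=-R.T@t; p=np.atleast_2d(px).astype(float)
    d=(R.T@np.linalg.inv(K)@np.c_[p,np.ones(len(p))].T).T
    return C+d*((z-C[2])/d[:,2])[:,None]
def cloud(n,D):
    K,R,t=cam(n); v,u=np.indices(D.shape)
    P=np.stack([(u-K[0,2])/K[0,0]*D,(v-K[1,2])/K[1,1]*D,D],-1)
    return (P-t)@R
def st():
    s=arm.read_state(); return {k:np.round(s[k],3).tolist() for k in("clock","joints","position","ee_rot","contact_force","gripper_width")}
E
python3 - <<'E'
from h import *
for n in("side","top"):
    I,D=optics.get_image(n); np.savez("pics/%s0.npz"%n,I=I,D=D); cv2.imwrite("pics/%s0.png"%n,I)
    K,R,t=cam(n); print(n,K.tolist(),(-R.T@t).round(1),R.round(3).tolist(),(D>0).mean())
print(st())
E
```

```text
pics
side [[401.77664019990965, 0.0, 319.4719694196386], [0.0, 401.77664019990965, 197.98573799284028], [0.0, 0.0, 1.0]] [381.3 564.  634.8] [[-0.945, -0.327, 0.017], [-0.24, 0.654, -0.717], [0.223, -0.682, -0.697]] 0.9959921875
top [[467.8144396032243, 0.0, 317.31005680805447], [0.0, 467.8144396032243, 186.1667050383701], [0.0, 0.0, 1.0]] [421.3   5.5 890.7] [[0.025, -0.999, 0.032], [-0.982, -0.031, -0.184], [0.185, -0.027, -0.982]] 0.9958125
{'clock': 0.1, 'joints': [-0.944, 0.385, 0.007, -0.0, -1.194, -0.259], 'position': [224.55, -582.714, 230.334], 'ee_rot': [-0.183, 0.983, 0.001, -0.0], 'contact_force': [0.575, 0.536, -0.738], 'gripper_width': 85.685}
```

View pics/top0.png

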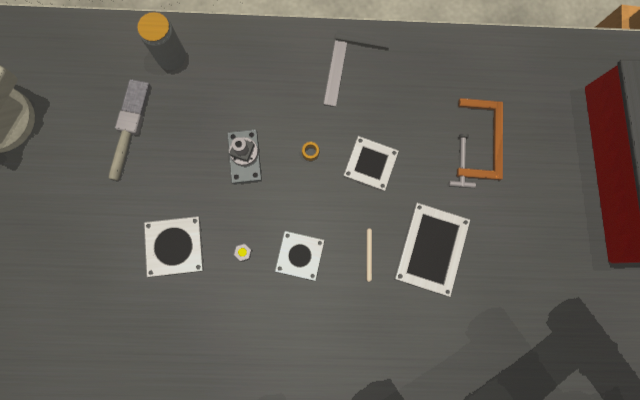

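View pics/side0.png

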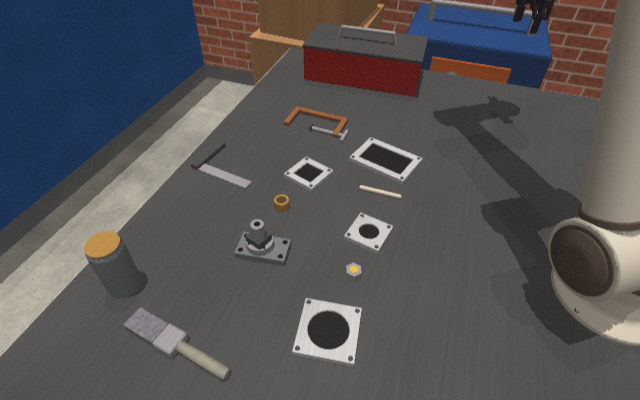

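Top view: pile at (244,155), disc nest (173,246), boss nest (300,256), square nest (372,163), plate nest (433,250). In the side view the pile is at (260,240) and the nests are at (329,330), (369,231), (309,172) and (386,158). Next I measure the nests in both views and enlarge the pile.

```bash
cat > m.py <<'E'
from h import *
seeds={"top":dict(disc=(173,246),boss=(300,256),square=(372,163),plate=(433,250)),"side":dict(disc=(329,330),boss=(369,231),square=(309,172),plate=(386,158))}
size=dict(disc=100,boss=76,square=84,plate=(150,106))
for n in seeds:
    f=np.load("pics/%s0.npz"%n); I,D=f["I"],f["D"]; P=cloud(n,D)
    g=I.min(2); 
    m=(g>125).astype(np.uint8)
    cs,hi=cv2.findContours(m,cv2.RETR_CCOMP,cv2.CHAIN_APPROX_NONE)
    for k,s in seeds[n].items():
        best=[i for i,c in enumerate(cs) if hi[0][i][3]<0 and cv2.contourArea(c)>300 and cv2.pointPolygonTest(c,s,False)>0]
        if not best: print(n,k,"none"); continue
        o=best[0]; W=ray(n,cs[o][:,0],12.)[:,:2].astype(np.float32); r=cv2.minAreaRect(W)
        hs=[c for i,c in enumerate(cs) if hi[0][i][3]==o]; h=max(hs,key=cv2.contourArea)
        V=ray(n,h[:,0],12.)[:,:2].astype(np.float32); q=cv2.minAreaRect(V)
        mm=np.zeros(m.shape,np.uint8); cv2.drawContours(mm,[h],-1,1,-1); mm=cv2.erode(mm,np.ones((5,5)))
        ring=cv2.erode(m,np.ones((3,3)));rr=np.zeros_like(m);cv2.drawContours(rr,[cs[o]],-1,1,-1);ring=ring&rr
        print(n,k,"outer",np.round(r[0],1),np.round(r[1],1),round(r[2],1),"pocket",np.round(q[0],1),np.round(q[1],1),round(q[2],1),"z rim/floor",np.median(P[ring>0][:,2]).round(1),np.median(P[mm>0][:,2]).round(1))
    # pile by depth slices
    u,v=(244,155) if n=="top" else (260,240)
    Q=P[v-45:v+45,u-45:u+45].reshape(-1,3)
    for a,b in((10,20),(26,36),(43,53),(72,90)):
        S=Q[(Q[:,2]>a)&(Q[:,2]<b)]
        if len(S)<5: continue
        r=cv2.minAreaRect(S[:,:2].astype(np.float32)); print(n,a,len(S),np.median(S[:,2]).round(1),np.round(r[0],1),np.round(r[1],1),round(r[2],1))
    print("bench z",np.median(Q[:,2]).round(2), "pile max",Q[:,2].max().round(1))
    cv2.imwrite("pics/pile_%s.png"%n,cv2.resize(I[v-30:v+30,u-35:u+35],None,fx=6,fy=6,interpolation=cv2.INTER_CUBIC))
cv2.imwrite("pics/pile.png",np.hstack([cv2.imread("pics/pile_top.png"),cv2.imread("pics/pile_side.png")])[:, :840][:, ::1])
E
python3 m.py; python3 -c "
import cv2;i=cv2.imread('pics/pile.png');print(i.shape);cv2.imwrite('pics/pile.png',cv2.resize(i,(798,342)))"
```

```text
top disc outer [465.9 246.3] [101.4 100.9] 8.0 pocket [466.4 246.1] [70.8 70.7] 48.2 z rim/floor 12.0 8.3
top boss outer [455.4  11.6] [77.2 77.8] 78.6 pocket [455.5  11.5] [43.3 43.1] 46.6 z rim/floor 11.7 7.7
top square outer [ 636.6 -121.1] [84.9 85. ] 71.1 pocket [ 636.2 -120.8] [56.  55.5] 71.1 z rim/floor 11.8 7.9
top plate outer [ 474.4 -238.6] [107.  151.1] 73.6 pocket [ 474.1 -238.3] [ 75.8 119.6] 73.8 z rim/floor 11.5 7.7
top 10 829 16.1 [640.7 124.3] [100.7  56.1] 8.0
top 26 221 32.0 [644.4 122.5] [49.6 52.9] 33.1
top 43 180 47.7 [646.5 125.2] [36.1 36.5] 72.3
top 72 168 79.9 [645.3 125.6] [24.4 24.2] 2.6
bench z 0.98 pile max 890.7
side disc outer [465.6 244.6] [100.2 101.6] 8.0 pocket [465.5 245.3] [70.7 71.4] 60.2 z rim/floor 12.6 8.8
side boss outer [454.6   9.9] [78.4 77. ] 78.8 pocket [455.   11.2] [43.3 43.5] 52.3 z rim/floor 12.7 8.9
side square outer [ 635.7 -122. ] [86.  85.9] 71.6 pocket [ 636.  -121.5] [56.8 56. ] 72.0 z rim/floor 12.7 8.7
side plate outer [ 474.1 -240.5] [109.5 150.6] 73.7 pocket [ 473.9 -238.9] [ 77.4 119.4] 73.9 z rim/floor 12.8 9.2
side 10 814 16.3 [649.5  68. ] [100.5 170.7] 8.4
side 26 184 32.2 [639.9 132. ] [53. 33.] 37.5
side 43 175 48.2 [646.9 124. ] [36.9 37.2] 71.5
side 72 146 80.2 [646.5 126.4] [24.6 24. ] 19.7
bench z 1.39 pile max 634.8
(360, 840, 3)
```

View pics/pile.png

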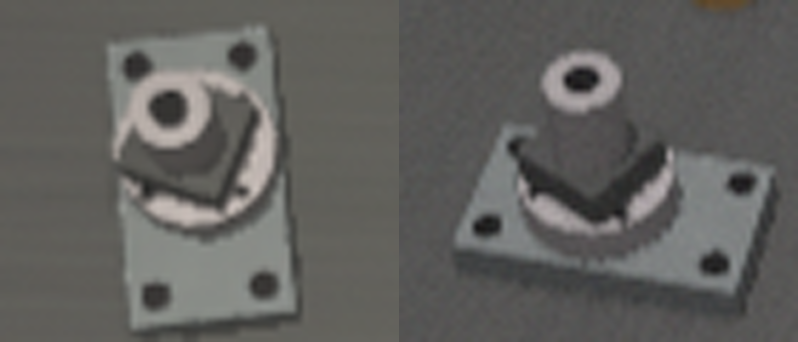

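Pile heights measure 80/48/32/16 mm and nest rims/floors 12/8 mm, with both views agreeing to about 1 mm. The boss is at (645.8,126), the square at (646.7,124.6) with sides at 72°, and the plate at (640.7,124.3) with its long side at 8°. Now a small move planner that only prints numbers.

```bash
cat > p.py <<'E'
# usage: p.py x y z jawyaw_deg rows grip : prints rows to target, in tool axes
import sys; from h import *
from scipy.spatial.transform import Rotation as Ro
x,y,z,yaw,n,g=map(float,sys.argv[1:7]); n=int(n)
s=arm.read_state(); R=Ro.from_quat(s["ee_rot"]).as_matrix(); p=np.array(s["position"])
y0=np.degrees(np.arctan2(R[1,1],R[0,1])); dy=(yaw-y0+90)%180-90
d=np.array([x,y,z])-p
print("now",p.round(1),"yaw",round(y0,1),"zaxis",R[:,2].round(3),"j",np.round(s["joints"],2).tolist(),"F",np.round(s["contact_force"],1),"w",round(s["gripper_width"],1),"t",round(s["clock"],2),"dist",np.linalg.norm(d).round(1),"dyaw",round(dy,1))
out=[]
for i in range(n):
    Q=Ro.from_euler("z",dy*i/n,degrees=True).as_matrix()@R
    q=Q.T@d/n/10
    out.append([*[round(float(v),2)+0 for v in q],round(-np.radians(dy)/n,3),g])
for k in range(0,n,10): print(str(out[k:k+10]).replace(" ",""))
E
python3 p.py 645.8 126 180 162 24 1
```

```text
now [ 224.5 -582.7  230.3] yaw 111.1 zaxis [-0.001  0.002 -1.   ] j [-0.94, 0.39, 0.01, -0.0, -1.19, -0.26] F [ 0.6  0.5 -0.7] w 85.7 t 0.1 dist 826.0 dyaw 50.9
[[-2.7,2.12,0.21,np.float64(-0.037),1.0],[-2.78,2.02,0.21,np.float64(-0.037),1.0],[-2.85,1.92,0.21,np.float64(-0.037),1.0],[-2.92,1.81,0.21,np.float64(-0.037),1.0],[-2.98,1.7,0.21,np.float64(-0.037),1.0],[-3.04,1.59,0.21,np.float64(-0.037),1.0],[-3.1,1.48,0.21,np.float64(-0.037),1.0],[-3.15,1.36,0.21,np.float64(-0.037),1.0],[-3.2,1.24,0.21,np.float64(-0.037),1.0],[-3.25,1.12,0.21,np.float64(-0.037),1.0]]
[[-3.29,1.0,0.21,np.float64(-0.037),1.0],[-3.32,0.88,0.21,np.float64(-0.037),1.0],[-3.35,0.76,0.21,np.float64(-0.037),1.0],[-3.38,0.63,0.21,np.float64(-0.037),1.0],[-3.4,0.51,0.21,np.float64(-0.037),1.0],[-3.41,0.38,0.21,np.float64(-0.037),1.0],[-3.43,0.25,0.21,np.float64(-0.037),1.0],[-3.43,0.13,0.21,np.float64(-0.037),1.0],[-3.44,0.0,0.21,np.float64(-0.037),1.0],[-3.43,-0.13,0.21,np.float64(-0.037),1.0]]
[[-3.43,-0.25,0.21,np.float64(-0.037),1.0],[-3.41,-0.38,0.21,np.float64(-0.037),1.0],[-3.4,-0.51,0.21,np.float64(-0.037),1.0],[-3.38,-0.63,0.21,np.float64(-0.037),1.0]]
```

Call:
{"op": "send_rows", "data": {
  "steps": [
    [[-2.7,2.1,0.2,-0.037,1],[-2.8,2.0,0.2,-0.037,1],[-2.85,1.9,0.2,-0.037,1],[-2.9,1.8,0.2,-0.037,1],[-3.0,1.7,0.2,-0.037,1],[-3.05,1.6,0.2,-0.037,1],[-3.1,1.5,0.2,-0.037,1],[-3.15,1.35,0.2,-0.037,1],[-3.2,1.25,0.2,-0.037,1],[-3.25,1.1,0.2,-0.037,1]]
  ]
}}

```text
clock: 0.93
position: [400.7, -278.5, 204.0]
ee_rot: [-0.362, 0.932, 0.005, -0.002]
contact_force: [0.9, -0.3, 0.9]
gripper_width: 85.3
```

```bash
sed -i 's/round(-np.radians(dy)\/n,3)/round(float(-np.radians(dy)\/n),3)/' p.py; python3 p.py 645.8 126 180 162 15 1
```

```text
now [ 400.7 -278.5  204. ] yaw 132.5 zaxis [-0.008  0.008 -1.   ] j [-0.28, 0.18, -0.35, -0.01, -1.05, -0.55] F [ 0.9 -0.3  0.9] w 85.3 t 0.93 dist 473.5 dyaw 29.5
[[-3.03,0.88,0.17,-0.034,1.0],[-3.05,0.78,0.17,-0.034,1.0],[-3.08,0.67,0.17,-0.034,1.0],[-3.1,0.57,0.16,-0.034,1.0],[-3.12,0.46,0.16,-0.034,1.0],[-3.13,0.35,0.16,-0.034,1.0],[-3.14,0.25,0.16,-0.034,1.0],[-3.15,0.14,0.16,-0.034,1.0],[-3.15,0.03,0.16,-0.034,1.0],[-3.15,-0.08,0.16,-0.034,1.0]]
[[-3.15,-0.19,0.16,-0.034,1.0],[-3.14,-0.29,0.15,-0.034,1.0],[-3.13,-0.4,0.15,-0.034,1.0],[-3.11,-0.51,0.15,-0.034,1.0],[-3.09,-0.62,0.15,-0.034,1.0]]
```

Call:
{"op": "send_rows", "data": {
  "steps": [
    [[-3.05,0.9,0.1,-0.034,1],[-3.05,0.8,0.1,-0.034,1],[-3.1,0.65,0.1,-0.034,1],[-3.1,0.55,0.1,-0.034,1],[-3.1,0.45,0.1,-0.034,1],[-3.15,0.35,0.1,-0.034,1],[-3.15,0.25,0.1,-0.034,1],[-3.15,0.15,0.1,-0.034,1],[-3.15,0.05,0.1,-0.034,1],[-3.15,-0.1,0.1,-0.034,1]]
  ]
}}

```text
clock: 1.77
position: [564.8, 9.5, 191.2]
ee_rot: [-0.523, 0.852, 0.008, -0.004]
contact_force: [0.1, -1.3, 0.3]
gripper_width: 85.5
```

```bash
python3 p.py 645.8 126 170 162 8 1
```

```text
now [564.8   9.5 191.2] yaw 153.1 zaxis [-0.015  0.009 -1.   ] j [0.3, 0.32, -0.19, -0.01, -1.07, -0.76] F [ 0.1 -1.3  0.3] w 85.5 t 1.77 dist 143.4 dyaw 8.9
[[-1.76,-0.25,0.26,-0.019,1.0],[-1.75,-0.28,0.26,-0.019,1.0],[-1.75,-0.32,0.26,-0.019,1.0],[-1.74,-0.35,0.26,-0.019,1.0],[-1.73,-0.38,0.26,-0.019,1.0],[-1.72,-0.42,0.26,-0.019,1.0],[-1.72,-0.45,0.26,-0.019,1.0],[-1.71,-0.48,0.26,-0.019,1.0]]
```

Call:
{"op": "send_rows", "data": {
  "steps": [
    [[-1.75,-0.25,0.25,-0.019,1],[-1.75,-0.3,0.25,-0.019,1],[-1.75,-0.3,0.25,-0.019,1],[-1.75,-0.35,0.25,-0.019,1],[-1.75,-0.4,0.25,-0.019,1],[-1.7,-0.4,0.25,-0.019,1],[-1.7,-0.45,0.25,-0.019,1],[-1.7,-0.5,0.25,-0.019,1],[0,0,0,0,1],[0,0,0,0,1]]
  ]
}}

```text
clock: 2.6
position: [647.9, 136.2, 161.9]
ee_rot: [-0.592, 0.806, 0.01, -0.009]
contact_force: [-0.2, -0.4, -0.2]
gripper_width: 85.6
```

```bash
python3 p.py 645.8 126 110 162 4 1
```

```text
now [647.9 136.2 161.9] yaw 162.6 zaxis [-0.027  0.006 -1.   ] j [0.44, 0.51, 0.04, -0.02, -1.12, -0.74] F [-0.2 -0.4 -0.2] w 85.6 t 2.6 dist 52.9 dyaw -0.6
[[0.26,-0.06,1.3,0.002,1.0],[0.26,-0.06,1.3,0.002,1.0],[0.26,-0.06,1.3,0.002,1.0],[0.25,-0.06,1.3,0.002,1.0]]
```

Call:
{"op": "send_rows", "data": {
  "steps": [
    [[0,0,0,0,1],[0,0,0,0,1],[0,0,0,0,1],[0,0,0,0,1]]
  ]
}}

```text
clock: 2.93
position: [646.3, 133.8, 161.2]
ee_rot: [-0.591, 0.807, 0.011, -0.011]
contact_force: [-0.4, 0.3, -0.0]
gripper_width: 85.5
```

```bash
python3 p.py 645.8 126 110 162 2 1
```

```text
now [646.3 133.8 161.2] yaw 162.4 zaxis [-0.03   0.005 -1.   ] j [0.44, 0.51, 0.03, -0.02, -1.12, -0.74] F [-0.4  0.3 -0. ] w 85.5 t 2.93 dist 51.8 dyaw -0.4
[[0.37,-0.17,2.56,0.004,1.0],[0.37,-0.17,2.56,0.004,1.0]]
```

Call:
{"op": "send_rows", "data": {
  "steps": [
    [[0.4,-0.2,2.5,0,1],[0.35,-0.15,2.5,0,1],[0,0,0,0,1]]
  ]
}}

```text
clock: 3.18
position: [647.0, 124.8, 113.5]
ee_rot: [-0.59, 0.807, 0.01, -0.007]
contact_force: [-0.9, 0.1, -0.2]
gripper_width: 85.8
```

```bash
python3 p.py 645.8 126 57 162 3 1
```

```text
now [647.  124.8 113.5] yaw 162.3 zaxis [-0.023  0.008 -1.   ] j [0.43, 0.55, -0.03, -0.02, -1.01, -0.73] F [-0.9  0.1 -0.2] w 85.8 t 3.18 dist 56.5 dyaw -0.3
[[-0.03,0.0,1.88,0.002,1.0],[-0.03,0.0,1.88,0.002,1.0],[-0.03,0.0,1.88,0.002,1.0]]
```

Call:
{"op": "send_rows", "data": {
  "steps": [
    [[0,0,1.9,0,1],[0,0,1.9,0,1],[0,0,1.6,0,1],[0,0,0,0,1]]
  ]
}}

```text
clock: 3.52
position: [647.8, 124.2, 63.1]
ee_rot: [-0.59, 0.808, 0.009, -0.005]
contact_force: [-0.6, -0.1, -1.2]
gripper_width: 85.5
```

```bash
python3 p.py 645.8 126 57 162 1 1
python3 - <<'E'
from h import *
I,D=optics.get_image("side"); cv2.imwrite("pics/s1.png",cv2.resize(I[150:300,150:350],None,fx=3,fy=3,interpolation=cv2.INTER_CUBIC))
E
```

```text
now [647.8 124.2  63.1] yaw 162.3 zaxis [-0.017  0.008 -1.   ] j [0.43, 0.6, -0.08, -0.02, -0.91, -0.72] F [-0.6 -0.1 -1.2] w 85.5 t 3.52 dist 6.7 dyaw -0.3
[[-0.11,0.23,0.62,0.005,1.0]]
```

View pics/s1.png

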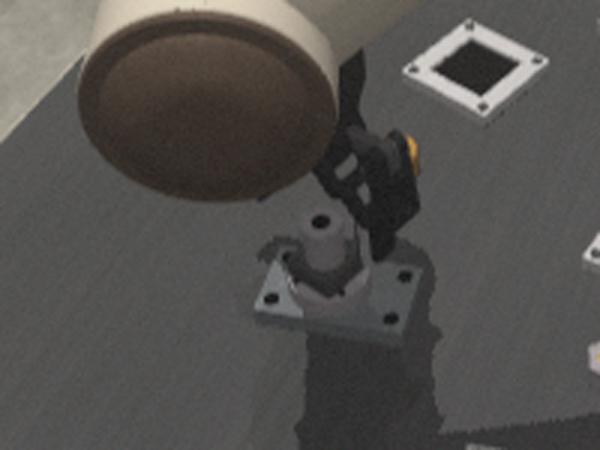

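Call:
{"op": "send_rows", "data": {
  "steps": [
    [[-0.1,0.2,0.7,0,1],[0,0,0,0,0.5],[0,0,0,0,0],[0,0,0,0,0],[0,0,0,0,0],[0,0,0,0,0]]
  ]
}}

```text
clock: 4.07
position: [651.0, 127.6, 65.6]
ee_rot: [-0.591, 0.807, 0.006, 0.002]
contact_force: [-3.7, 0.7, 0.9]
gripper_width: 25.7
```

```bash
python3 p.py 645.8 126 150 162 3 0
```

```text
now [651.  127.6  65.6] yaw 162.4 zaxis [-0.003  0.012 -1.   ] j [0.43, 0.59, -0.08, -0.02, -0.89, -0.73] F [-3.7  0.7  0.9] w 25.7 t 4.07 dist 84.5 dyaw -0.4
[[0.07,0.17,-2.81,0.002,0.0],[0.07,0.17,-2.81,0.002,0.0],[0.07,0.17,-2.81,0.002,0.0]]
```

Call:
{"op": "send_rows", "data": {
  "steps": [
    [[0,0,-1.0,0,0],[0,0,-2.0,0,0],[0,0,-3.0,0,0],[0,0,-2.0,0,0]]
  ]
}}

```text
clock: 4.4
position: [647.6, 125.4, 143.6]
ee_rot: [-0.59, 0.807, 0.008, -0.004]
contact_force: [0.8, 0.5, -0.4]
gripper_width: 23.5
```

```bash
python3 p.py 455.2 11.3 130 115 8 0
python3 - <<'E'
from h import *
I,D=optics.get_image("side"); np.savez("pics/s2.npz",I=I,D=D); cv2.imwrite("pics/s2.png",cv2.resize(I[130:280,170:370],None,fx=3,fy=3,interpolation=cv2.INTER_CUBIC))
E
```

```text
now [647.6 125.4 143.6] yaw 162.3 zaxis [-0.016  0.008 -1.   ] j [0.43, 0.52, -0.0, -0.02, -1.07, -0.73] F [ 0.8  0.5 -0.4] w 23.5 t 4.4 dist 224.1 dyaw -47.3
[[2.09,1.86,0.2,0.103,0.0],[2.27,1.63,0.19,0.103,0.0],[2.43,1.39,0.19,0.103,0.0],[2.56,1.13,0.18,0.103,0.0],[2.66,0.86,0.18,0.103,0.0],[2.73,0.58,0.17,0.103,0.0],[2.78,0.3,0.17,0.103,0.0],[2.8,0.01,0.16,0.103,0.0]]
```

View pics/s2.png

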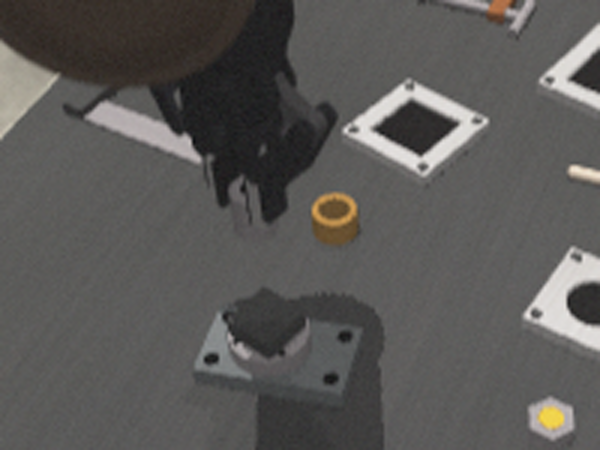

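The boss is held at crop (250,215), about 18 mm below the tips, and the rest of the pile is undisturbed.

Call:
{"op": "send_rows", "data": {
  "steps": [
    [[2.1,1.85,0.2,0.1,0],[2.25,1.65,0.2,0.1,0],[2.4,1.4,0.2,0.1,0],[2.55,1.15,0.2,0.1,0],[2.65,0.85,0.2,0.1,0],[2.75,0.6,0.2,0.1,0],[2.8,0.3,0.2,0.1,0],[2.8,0,0.2,0.1,0],[0,0,0,0,0]]
  ]
}}

```text
clock: 5.2
position: [449.4, 8.8, 134.3]
ee_rot: [-0.21, 0.978, 0.007, 0.002]
contact_force: [-0.6, 0.9, -2.5]
gripper_width: 23.2
```

```bash
python3 p.py 455.2 11.3 60 115 3 0
```

```text
now [449.4   8.8 134.3] yaw 114.2 zaxis [ 0.001  0.015 -1.   ] j [0.37, 0.19, -0.54, -0.02, -0.84, -1.51] F [-0.6  0.9 -2.5] w 23.2 t 5.2 dist 74.6 dyaw 0.8
[[-0.19,-0.04,2.48,-0.005,0.0],[-0.19,-0.04,2.48,-0.005,0.0],[-0.19,-0.04,2.48,-0.005,0.0]]
```

Call:
{"op": "send_rows", "data": {
  "steps": [
    [[-0.2,-0.05,2.5,0,0],[-0.2,-0.05,2.5,0,0],[-0.2,0,2.3,0,0],[0,0,0,0,0]]
  ]
}}

```text
clock: 5.53
position: [456.7, 11.1, 63.9]
ee_rot: [-0.21, 0.978, 0.008, 0.008]
contact_force: [-1.1, 0.3, -1.0]
gripper_width: 23.7
```

```bash
python3 p.py 455.2 11.3 26 115 2 0
python3 - <<'E'
from h import *
I,D=optics.get_image("side"); np.savez("pics/s3.npz",I=I,D=D); cv2.imwrite("pics/s3.png",cv2.resize(I[150:270,310:430],None,fx=5,fy=5,interpolation=cv2.INTER_CUBIC))
E
```

```text
now [456.7  11.1  63.9] yaw 114.2 zaxis [ 0.012  0.018 -1.   ] j [0.37, 0.31, -0.61, -0.02, -0.63, -1.5] F [-1.1  0.3 -1. ] w 23.7 t 5.53 dist 38.0 dyaw 0.8
[[0.1,0.02,1.9,-0.007,0.0],[0.1,0.02,1.9,-0.007,0.0]]
```

View pics/s3.png

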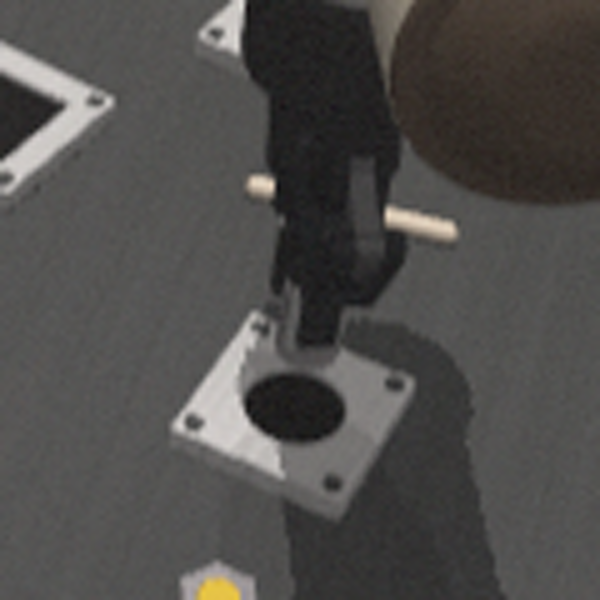

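The boss hangs above the pocket, its lower edge at crop (310,362), which is full pixel (372,222). I'll compare that with the outline predicted from the TCP.

```bash
cat >> h.py <<'E'
def proj(n,P):
    K,R,t=cam(n); q=(R@np.atleast_2d(P).astype(float).T+t[:,None]); q=K@q; return (q[:2]/q[2]).T
E
python3 - <<'E'
from h import *
a=np.linspace(0,2*np.pi,73)
for z in (46,):
  P=np.c_[456.7+13*np.cos(a),11.1+13*np.sin(a),0*a+z]; q=proj("side",P); q=(q-[310,150])*5
  print("bottom lowest",q[q[:,1].argmax()].round(),"x range",q[:,0].min().round(),q[:,0].max().round(),q.mean(0).round())
q=(proj("side",[[455.2,11.3,12]])-[310,150])*5; print("pocket centre",q)
D=np.load("pics/s3.npz")["D"];P=cloud("side",D)
S=P[205:225,360:382].reshape(-1,3); S=S[(S[:,2]>35)&(S[:,2]<75)&(abs(S[:,0]-456)<16)&(abs(S[:,1]-11)<17)]
for lo in range(35,75,4):
  s=S[(S[:,2]>=lo)&(S[:,2]<lo+4)]
  if len(s): print(lo,len(s),s.min(0).round(1),s.max(0).round(1))
E
```

```text
bottom lowest [300. 370.] x range 264.0 329.0 [296. 346.]
pocket centre [[291.00933881 403.66092203]]
43 3 [449.   19.7  46.5] [457.1  20.6  46.8]
47 10 [441.3  10.   47.4] [464.4  20.8  50.1]
51 21 [441.3  13.1  51.1] [465.2  22.1  54.9]
55 10 [443.1  13.1  55.3] [466.   22.   57.4]
59 1 [466.3  13.   59.7] [466.3  13.   59.7]
63 8 [445.7   3.1  63.2] [469.5  26.3  66.5]
67 7 [440.5   2.2  67.1] [471.9  27.7  70.5]
71 8 [464.6   1.7  71.2] [471.7  16.3  74.9]
```

Call:
{"op": "send_rows", "data": {
  "steps": [
    [[-0.1,0.1,1.5,0,0],[0,0.1,1.3,0,0],[0,0,0.6,0,0],[0,0,0,0,0]]
  ]
}}

```text
clock: 5.92
position: [463.5, 15.7, 36.3]
ee_rot: [-0.212, 0.977, 0.008, 0.014]
contact_force: [0.0, 0.5, -1.2]
gripper_width: 23.4
```

```bash
python3 p.py 458.4 13.4 25.5 115 1 0
```

```text
now [463.5  15.7  36.3] yaw 114.5 zaxis [ 0.025  0.021 -0.999] j [0.38, 0.36, -0.63, -0.02, -0.55, -1.5] F [ 0.   0.5 -1.2] w 23.4 t 5.92 dist 12.2 dyaw 0.5
[[0.59,-0.01,1.06,-0.009,0.0]]
```

Call:
{"op": "send_rows", "data": {
  "steps": [
    [[0.6,0,0.6,0,0],[0.2,0,0.3,0,0],[0,0,0,0,0]]
  ]
}}

```text
clock: 6.17
position: [458.1, 13.0, 29.3]
ee_rot: [-0.212, 0.977, 0.008, 0.017]
contact_force: [1.0, -0.2, -1.9]
gripper_width: 23.9
```

```bash
python3 p.py 458.4 13.4 25.5 115 1 0
```

```text
now [458.1  13.   29.3] yaw 114.5 zaxis [ 0.03   0.023 -0.999] j [0.38, 0.37, -0.66, -0.02, -0.51, -1.5] F [ 1.  -0.2 -1.9] w 23.9 t 6.17 dist 3.8 dyaw 0.5
[[-0.03,0.02,0.38,-0.008,0.0]]
```

Call:
{"op": "send_rows", "data": {
  "steps": [
    [[0,0,0.3,0,0],[0,0,0.15,0,0],[0,0,0,0,0]]
  ]
}}

```text
clock: 6.42
position: [458.7, 13.2, 26.2]
ee_rot: [-0.213, 0.977, 0.008, 0.018]
contact_force: [-0.5, -0.9, -0.3]
gripper_width: 23.1
```

Call:
{"op": "send_rows", "data": {
  "steps": [
    [[0,0,0.15,0,0],[0,0,0.1,0,0]]
  ]
}}

```text
clock: 6.58
position: [459.3, 13.5, 25.8]
ee_rot: [-0.213, 0.977, 0.008, 0.019]
contact_force: [-4.9, 0.9, 11.4]
gripper_width: 23.5
```

```bash
python3 p.py 458.4 13.4 25.5 115 1 0;  python3 - <<'E'
from h import *
I,D=optics.get_image("side"); P=cloud("side",D)
S=P[200:245,350:395].reshape(-1,3); S=S[(S[:,2]>6)&(S[:,2]<50)&(abs(S[:,0]-456)<17)&(abs(S[:,1]-11)<18)]
for lo in range(6,45,3):
  s=S[(S[:,2]>=lo)&(S[:,2]<lo+3)]
  if len(s): print(lo,len(s),s.min(0).round(1),s.max(0).round(1))
E
```

```text
now [459.3  13.5  25.8] yaw 114.6 zaxis [ 0.033  0.023 -0.999] j [0.38, 0.37, -0.66, -0.02, -0.5, -1.5] F [-4.9  0.9 11.4] w 23.5 t 6.58 dist 0.9 dyaw 0.4
[[0.08,0.03,0.03,-0.006,0.0]]
6 33 [439.   -5.2   6. ] [472.2  25.6   9. ]
9 46 [440.1  -5.9   9.1] [472.9  28.9  11.9]
12 22 [439.3  -3.7  12.1] [472.5  28.7  14.8]
15 12 [444.6  15.6  15.1] [467.3  24.4  17.7]
18 3 [449.6  17.9  18. ] [467.4  22.4  19.7]
21 2 [467.8  16.1  21.4] [468.2  16.8  23.6]
24 1 [468.6  15.2  25.5] [468.6  15.2  25.5]
27 1 [471.5   5.7  29.7] [471.5   5.7  29.7]
30 1 [471.8   5.8  32.8] [471.8   5.8  32.8]
33 6 [442.2   3.4  33.6] [472.3  25.1  36. ]
36 6 [464.4   3.4  37.3] [472.5  27.7  38.4]
39 9 [442.9   2.2  39.1] [472.8  24.4  40.8]
42 5 [441.8   2.3  42.1] [472.9  22.8  44.9]
```

Touchdown: 11 N upward at the expected height, with the boss spanning x 444–468 inside the pocket. Releasing.

Call:
{"op": "send_rows", "data": {
  "steps": [
    [[0,0,0,0,0.4],[0,0,0,0,0.6],[0,0,0,0,0.8],[0,0,0,0,1],[0,0,-1,0,1],[0,0,-2.5,0,1],[0,0,-4,0,1],[0,0,-4,0,1]]
  ]
}}

```text
clock: 7.3
position: [451.1, 9.3, 136.4]
ee_rot: [-0.213, 0.977, 0.007, 0.009]
contact_force: [1.9, 0.9, -0.2]
gripper_width: 84.9
```

```bash
python3 p.py 646.7 124.6 130 72 8 1
```

```text
now [451.1   9.3 136.4] yaw 114.6 zaxis [ 0.015  0.017 -1.   ] j [0.38, 0.18, -0.54, -0.01, -0.82, -1.51] F [ 1.9  0.9 -0.2] w 84.9 t 7.3 dist 227.1 dyaw -42.6
[[-2.82,0.29,0.14,0.093,1.0],[-2.78,0.55,0.14,0.093,1.0],[-2.72,0.81,0.14,0.093,1.0],[-2.63,1.06,0.14,0.093,1.0],[-2.52,1.3,0.14,0.093,1.0],[-2.39,1.53,0.14,0.093,1.0],[-2.24,1.74,0.14,0.093,1.0],[-2.07,1.94,0.14,0.093,1.0]]
```

```bash
cat > pile.py <<'E'
import sys; from h import *
tag=sys.argv[1]; B=[tuple(map(float,a.split(","))) for a in sys.argv[2:]] # cx,cy,half,zlo,zhi
for n in("side","top"):
    I,D=optics.get_image(n); P=cloud(n,D); np.savez("pics/%s_%s.npz"%(n,tag),I=I,D=D); cv2.imwrite("pics/%s_%s.png"%(n,tag),I)
    for cx,cy,h,a,b in B:
        S=P[(abs(P[...,0]-cx)<h)&(abs(P[...,1]-cy)<h)&(P[...,2]>a)&(P[...,2]<b)].astype(np.float32)
        if len(S)<5: print(n,"few",len(S)); continue
        r=cv2.minAreaRect(S[:,:2].copy()); c=cv2.minEnclosingCircle(S[:,:2].copy())
        print(n,(a,b),len(S),"z",np.median(S[:,2]).round(1),np.ptp(S[:,2]).round(1),"rect",np.round(r[0],1),np.round(r[1],1),round(r[2],1),"circ",np.round(c[0],1),round(c[1],1))
E
python3 pile.py b 455,11,25,36,46 646,125,35,43,53 646,125,35,27,37
```

```text
side (36.0, 46.0) 113 z 40.5 6.2 rect [456.9  12.3] [24.7 24.7] 53.7 circ [456.8  12.2] 13.2
side (43.0, 53.0) 310 z 48.2 8.6 rect [647.  124.3] [37.3 38.4] 75.4 circ [646.9 125. ] 24.8
side (27.0, 37.0) 178 z 32.2 9.6 rect [639.3 133.7] [52.6 31.5] 35.4 circ [645.2 125.2] 26.4
top few 0
top (43.0, 53.0) 378 z 47.9 8.0 rect [646.3 124.9] [36.2 36.4] 72.3 circ [646.3 125.6] 24.3
top (27.0, 37.0) 227 z 31.9 8.9 rect [645.3 123.2] [50.3 52.8] 31.7 circ [646.6 124.2] 27.0
```

The boss stands in its pocket: top at z 40.5, centre (456.9,12.3), pocket centre (455.2,11.3). Next the square at (646.6,124.6), sides at 72°.

Call:
{"op": "send_rows", "data": {
  "steps": [
    [[-2.8,0.3,0.3,0.093,1],[-2.8,0.55,0.3,0.093,1],[-2.7,0.8,0.3,0.093,1],[-2.65,1.05,0.3,0.093,1],[-2.5,1.3,0.3,0.093,1],[-2.4,1.55,0.3,0.093,1],[-2.25,1.75,0.3,0.093,1],[-1.8,1.7,0.3,0.093,1],[0,0,0,0,1],[0,0,0,0,1]]
  ]
}}

```text
clock: 8.23
position: [658.1, 126.7, 121.6]
ee_rot: [0.176, 0.984, 0.015, 0.014]
contact_force: [-0.7, -0.8, -0.2]
gripper_width: 85.5
```

```bash
python3 p.py 646.6 124.6 60 72 2 1
```

```text
now [658.1 126.7 121.6] yaw 69.8 zaxis [ 0.033  0.024 -0.999] j [0.43, 0.53, -0.04, -0.01, -0.96, -2.35] F [-0.7 -0.8 -0.2] w 85.5 t 8.23 dist 62.7 dyaw 2.2
[[0.57,-0.4,3.06,-0.02,1.0],[0.58,-0.39,3.06,-0.02,1.0]]
```

Call:
{"op": "send_rows", "data": {
  "steps": [
    [[0.6,-0.4,2.5,-0.02,1],[0.6,-0.4,2.5,-0.02,1],[0,0,0.8,0,1],[0,0,0,0,1]]
  ]
}}

```text
clock: 8.57
position: [644.9, 123.7, 60.6]
ee_rot: [0.154, 0.988, 0.015, 0.015]
contact_force: [0.7, -0.1, 0.6]
gripper_width: 85.2
```

```bash
python3 p.py 646.6 124.6 38 72 2 1
```

```text
now [644.9 123.7  60.6] yaw 72.3 zaxis [ 0.033  0.024 -0.999] j [0.43, 0.57, -0.14, -0.01, -0.82, -2.3] F [ 0.7 -0.1  0.6] w 85.2 t 8.57 dist 22.7 dyaw -0.3
[[-0.04,0.03,1.13,0.002,1.0],[-0.04,0.03,1.13,0.002,1.0]]
```

Call:
{"op": "send_rows", "data": {
  "steps": [
    [[-0.05,0.05,1.2,0,1],[0,0,0.9,0,1],[0,0,0.3,0,1],[0,0,0,0,1]]
  ]
}}

```text
clock: 8.9
position: [647.7, 124.5, 37.2]
ee_rot: [0.154, 0.988, 0.015, 0.016]
contact_force: [-0.8, -0.1, 0.1]
gripper_width: 85.3
```

```bash
python3 p.py 646.6 124.6 38 72 2 1
```

```text
now [647.7 124.5  37.2] yaw 72.3 zaxis [ 0.037  0.025 -0.999] j [0.43, 0.61, -0.15, -0.01, -0.77, -2.3] F [-0.8 -0.1  0.1] w 85.3 t 8.9 dist 1.4 dyaw -0.3
[[0.05,-0.01,-0.04,0.002,1.0],[0.05,-0.01,-0.04,0.002,1.0]]
```

Call:
{"op": "send_rows", "data": {
  "steps": [
    [[0.1,0,-0.05,0,0.4],[0,0,0,0,0],[0,0,0,0,0],[0,0,0,0,0],[0,0,0,0,0]]
  ]
}}

```text
clock: 9.32
position: [648.7, 125.4, 40.7]
ee_rot: [0.154, 0.988, 0.016, 0.019]
contact_force: [-0.5, -0.1, -0.7]
gripper_width: 33.9
```

```bash
python3 p.py 646.6 124.6 130 72 4 0
```

```text
now [648.7 125.4  40.7] yaw 72.3 zaxis [ 0.042  0.027 -0.999] j [0.43, 0.6, -0.15, -0.01, -0.77, -2.31] F [-0.5 -0.1 -0.7] w 33.9 t 9.32 dist 89.3 dyaw -0.3
[[-0.03,0.05,-2.23,0.001,0.0],[-0.03,0.05,-2.23,0.001,0.0],[-0.03,0.05,-2.23,0.001,0.0],[-0.03,0.05,-2.23,0.001,0.0]]
```

Call:
{"op": "send_rows", "data": {
  "steps": [
    [[0,0,-0.8,0,0],[0,0,-2.0,0,0],[0,0,-3.0,0,0],[0,0,-3.5,0,0]]
  ]
}}

```text
clock: 9.65
position: [638.4, 121.0, 126.8]
ee_rot: [0.155, 0.988, 0.012, 0.009]
contact_force: [0.6, 0.5, -1.5]
gripper_width: 34.2
```

```bash
python3 p.py 636.2 -121.2 120 71.7 9 0
python3 - <<'E'
from h import *
I,D=optics.get_image("side"); np.savez("pics/s4.npz",I=I,D=D); cv2.imwrite("pics/s4.png",cv2.resize(I[150:290,180:340],None,fx=4,fy=4,interpolation=cv2.INTER_CUBIC))
E
```

```text
now [638.4 121.  126.8] yaw 72.1 zaxis [ 0.021  0.02  -1.   ] j [0.43, 0.5, -0.08, -0.01, -0.96, -2.31] F [ 0.6  0.5 -1.5] w 34.2 t 9.65 dist 242.3 dyaw -0.4
[[-0.8,-2.57,0.02,0.001,0.0],[-0.8,-2.57,0.02,0.001,0.0],[-0.81,-2.57,0.02,0.001,0.0],[-0.81,-2.57,0.02,0.001,0.0],[-0.81,-2.57,0.02,0.001,0.0],[-0.81,-2.57,0.02,0.001,0.0],[-0.82,-2.57,0.02,0.001,0.0],[-0.82,-2.57,0.02,0.001,0.0],[-0.82,-2.56,0.02,0.001,0.0]]
```

View pics/s4.png

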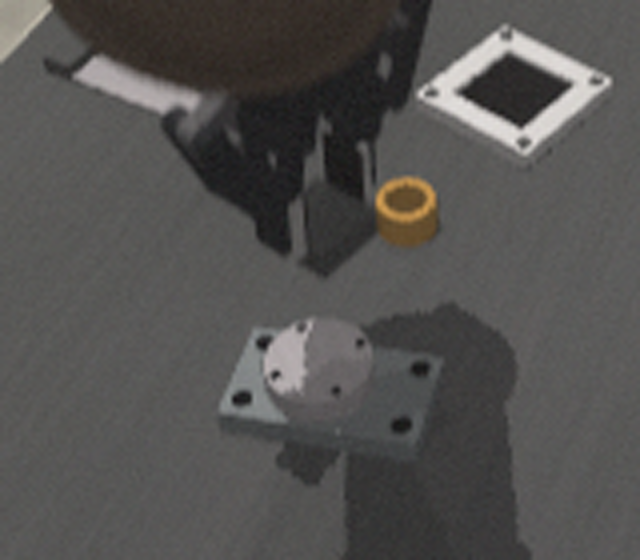

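The square is held at crop (335,235). The disc and plate stay put, disc centre at crop (318,370). A quick depth check tells how it sits in the grip.

```bash
cat > held.py <<'E'
import sys; from h import *
f=sys.argv[1]; x0,x1,y0,y1,n=map(int,sys.argv[2:7]) # full-pixel box ; depth plane + z extents
D=np.load(f)["D"]; I=np.load(f)["I"]; P=cloud("side",D)[y0:y1,x0:x1]
for r in range(0,P.shape[0],n): print(" ".join("(%d,%d,%d)%d"%(*P[r,c].round(),I[y0+r,x0+c].mean()) for c in range(0,P.shape[1],n)))
E
python3 held.py pics/s4.npz 254 276 194 220 3
```

```text
(633,143,176)33 (651,102,134)84 (646,101,134)79 (639,103,138)25 (632,104,141)21 (625,106,146)29 (622,101,142)84 (683,-32,3)89
(633,145,171)26 (648,109,134)52 (643,108,134)60 (638,106,134)47 (633,104,134)36 (625,107,139)31 (622,102,136)90 (670,-4,23)129
(634,144,163)83 (644,117,134)57 (639,116,135)49 (634,114,135)50 (629,113,135)55 (624,110,135)48 (619,108,135)80 (666,4,23)140
(635,143,155)88 (640,125,136)53 (635,123,136)57 (631,120,134)56 (626,118,134)56 (621,117,135)53 (618,112,131)53 (664,10,20)95
(635,145,149)88 (638,130,134)56 (632,131,136)53 (627,128,135)53 (623,125,135)53 (619,121,132)49 (617,115,127)43 (665,9,9)67
(635,146,142)89 (634,139,136)45 (630,135,134)52 (625,134,134)51 (621,129,131)43 (620,122,125)46 (671,12,1)58 (665,11,2)82
(636,146,135)89 (633,142,132)46 (626,143,135)54 (624,136,130)44 (622,129,123)46 (673,23,1)65 (667,21,1)89 (661,18,1)92
(702,40,-2)72 (634,140,122)38 (627,143,128)48 (624,138,124)44 (676,33,1)73 (670,30,0)90 (665,27,-1)86 (657,28,3)92
(696,50,1)87 (691,48,1)80 (685,45,1)54 (678,44,2)78 (672,42,2)87 (666,41,3)91 (660,37,1)91 (654,35,2)89
```

Call:
{"op": "send_rows", "data": {
  "steps": [
    [[-0.8,-2.55,0.1,0,0],[-0.8,-2.55,0.1,0,0],[-0.8,-2.55,0.1,0,0],[-0.8,-2.55,0.1,0,0],[-0.8,-2.55,0.1,0,0],[-0.8,-2.55,0.1,0,0],[-0.8,-2.55,0.1,0,0],[-0.8,-2.55,0.1,0,0],[-0.5,-1.8,0.1,0,0],[0,0,0,0,0]]
  ]
}}

```text
clock: 10.53
position: [644.3, -116.6, 130.2]
ee_rot: [0.151, 0.988, 0.019, 0.023]
contact_force: [-0.0, 0.7, -1.5]
gripper_width: 34.0
```

```bash
python3 p.py 636.2 -121.2 45 71.7 3 0
```

```text
now [ 644.3 -116.6  130.2] yaw 72.6 zaxis [ 0.052  0.031 -0.998] j [0.05, 0.49, -0.07, -0.03, -0.95, -1.91] F [-0.   0.7 -1.5] w 34.0 t 10.53 dist 85.7 dyaw -0.9
[[0.32,-0.36,2.82,0.005,0.0],[0.32,-0.36,2.82,0.005,0.0],[0.32,-0.36,2.82,0.005,0.0]]
```

Call:
{"op": "send_rows", "data": {
  "steps": [
    [[0.35,-0.35,2.8,0,0],[0.35,-0.35,2.8,0,0],[0.3,-0.35,2.8,0,0],[0,0,0,0,0]]
  ]
}}

```text
clock: 10.87
position: [637.8, -122.3, 46.8]
ee_rot: [0.153, 0.988, 0.02, 0.027]
contact_force: [-2.5, 0.7, -3.0]
gripper_width: 34.0
```

```bash
python3 p.py 636.2 -121.2 16.4 71.7 2 0
python3 - <<'E'
from h import *
I,D=optics.get_image("side"); np.savez("pics/s5.npz",I=I,D=D); cv2.imwrite("pics/s5.png",cv2.resize(I[110:210,240:370],None,fx=5,fy=5,interpolation=cv2.INTER_CUBIC))
E
```

```text
now [ 637.8 -122.3   46.8] yaw 72.4 zaxis [ 0.06   0.031 -0.998] j [0.05, 0.58, -0.17, -0.04, -0.76, -1.9] F [-2.5  0.7 -3. ] w 34.0 t 10.87 dist 30.5 dyaw -0.7
[[0.16,-0.04,1.51,0.006,0.0],[0.16,-0.04,1.51,0.006,0.0]]
```

View pics/s5.png

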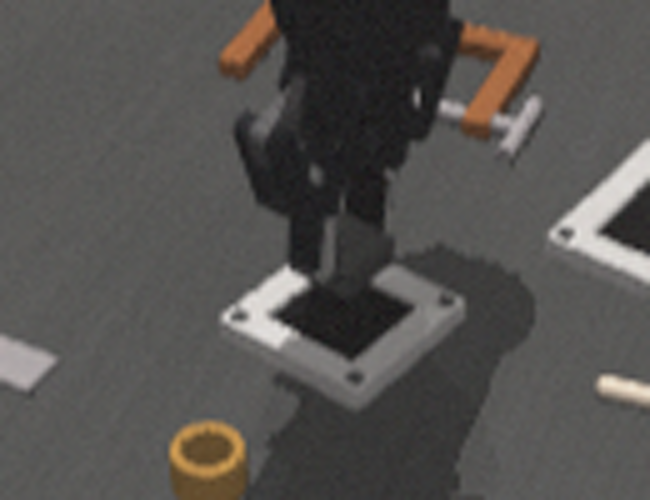

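The square hangs over its pocket at crop (360,250). Depth check before lowering it.

```bash
python3 held.py pics/s5.npz 302 322 150 172 2
```

```text
(636,-83,104)31 (635,-93,97)32 (631,-96,96)32 (672,-218,-2)77 (639,-143,60)29 (633,-141,63)27 (628,-138,67)29 (622,-138,69)31 (622,-150,60)75 (641,-224,2)89
(635,-81,101)33 (634,-91,93)34 (632,-97,90)32 (644,-142,54)63 (639,-142,56)34 (633,-141,57)32 (627,-138,61)29 (622,-136,64)30 (644,-216,0)85 (638,-216,2)86
(640,-94,84)29 (638,-102,79)46 (633,-100,82)85 (640,-133,55)57 (636,-135,55)53 (632,-137,55)45 (628,-138,55)34 (622,-138,57)45 (641,-208,1)86 (635,-207,3)83
(639,-91,81)35 (637,-98,76)43 (633,-100,76)89 (638,-126,55)50 (634,-128,55)55 (630,-132,53)51 (626,-134,52)52 (620,-131,57)54 (638,-198,2)80 (634,-202,0)84
(639,-91,75)34 (638,-101,68)57 (633,-99,71)89 (635,-118,56)58 (631,-120,56)53 (627,-124,54)53 (623,-125,54)55 (618,-126,55)52 (616,-133,50)53 (630,-192,3)88
(640,-94,67)32 (638,-100,63)69 (633,-101,64)88 (634,-114,54)49 (629,-114,55)52 (624,-115,55)56 (620,-117,56)53 (617,-124,51)49 (615,-131,46)57 (627,-183,3)86
(640,-94,62)31 (637,-99,58)75 (633,-101,58)88 (631,-106,55)51 (626,-108,55)52 (623,-111,53)49 (620,-117,49)49 (618,-125,44)44 (625,-162,13)70 (625,-176,3)61
(643,-101,49)49 (638,-99,52)82 (634,-102,51)69 (629,-101,54)54 (625,-104,52)51 (623,-111,47)45 (620,-117,43)46 (628,-156,11)111 (624,-159,10)133 (618,-157,14)121
(659,-140,8)62 (639,-102,44)68 (635,-106,42)45 (629,-102,47)49 (625,-104,46)43 (623,-111,41)44 (631,-150,9)80 (625,-146,14)121 (620,-148,13)124 (616,-151,12)125
(655,-131,10)33 (651,-134,9)36 (648,-138,7)36 (629,-103,40)46 (625,-104,40)44 (634,-143,7)30 (629,-143,8)30 (625,-146,8)58 (619,-146,9)101 (614,-144,12)120
(653,-126,8)30 (648,-125,11)32 (644,-129,9)30 (640,-130,9)24 (635,-133,8)32 (631,-135,8)36 (627,-137,8)27 (622,-138,9)30 (617,-140,8)32 (613,-141,9)61
```

Call:
{"op": "send_rows", "data": {
  "steps": [
    [[0.2,0,1.2,0,0],[0.2,0,1.0,0,0],[0.1,0,0.4,0,0],[0,0,0,0,0]]
  ]
}}

```text
clock: 11.25
position: [641.7, -118.5, 27.7]
ee_rot: [0.151, 0.988, 0.02, 0.035]
contact_force: [0.2, 0.3, -1.2]
gripper_width: 34.0
```

```bash
python3 p.py 636.2 -121.2 16.2 71.7 2 0
```

```text
now [ 641.7 -118.5   27.7] yaw 72.8 zaxis [ 0.076  0.029 -0.997] j [0.05, 0.6, -0.19, -0.04, -0.71, -1.9] F [ 0.2  0.3 -1.2] w 34.0 t 11.25 dist 13.0 dyaw -1.1
[[0.26,-0.24,0.55,0.009,0.0],[0.25,-0.24,0.55,0.009,0.0]]
```

Call:
{"op": "send_rows", "data": {
  "steps": [
    [[0.4,-0.3,0.9,0,0],[0.3,-0.1,0.4,0,0]]
  ]
}}

```text
clock: 11.42
position: [638.1, -119.6, 16.7]
ee_rot: [0.149, 0.988, 0.02, 0.039]
contact_force: [-2.0, 0.2, 9.0]
gripper_width: 33.9
```

```bash
python3 p.py 636.2 -121.2 16.2 71.7 2 0
```

```text
now [ 638.1 -119.6   16.7] yaw 72.9 zaxis [ 0.084  0.029 -0.996] j [0.05, 0.61, -0.21, -0.04, -0.67, -1.89] F [-2.   0.2  9. ] w 33.9 t 11.42 dist 2.5 dyaw -1.2
[[0.07,-0.11,0.01,0.011,0.0],[0.07,-0.11,0.01,0.011,0.0]]
```

Touchdown at TCP 16.7 with 9 N, 2 mm off centre. Releasing, then lifting fast, since fast lifts undo the slow tool tilt I see building up.

Call:
{"op": "send_rows", "data": {
  "steps": [
    [[0,0,0,0,0.6],[0,0,0,0,0.8],[0,0,0,0,1],[0,0,-1,0,1],[0,0,-3,0,1],[0,0,-4,0,1],[0,0,-4,0,1],[0,0,-4,0,1]]
  ]
}}

```text
clock: 12.08
position: [618.8, -124.4, 174.1]
ee_rot: [0.15, 0.988, 0.019, 0.029]
contact_force: [0.4, -0.9, -0.2]
gripper_width: 85.6
```

```bash
python3 p.py 645.5 124.2 130 95 9 1; python3 pile.py c 636,-121,35,17,32 645,124,35,27,37 645,124,60,11,21
```

```text
now [ 618.8 -124.4  174.1] yaw 72.8 zaxis [ 0.064  0.029 -0.998] j [0.04, 0.41, -0.09, -0.03, -1.0, -1.9] F [ 0.4 -0.9 -0.2] w 85.6 t 12.08 dist 253.9 dyaw 22.2
[[0.57,2.7,0.59,-0.043,1.0],[0.45,2.72,0.59,-0.043,1.0],[0.33,2.74,0.6,-0.043,1.0],[0.21,2.75,0.61,-0.043,1.0],[0.09,2.75,0.61,-0.043,1.0],[-0.03,2.75,0.62,-0.043,1.0],[-0.15,2.75,0.63,-0.043,1.0],[-0.27,2.74,0.63,-0.043,1.0],[-0.39,2.72,0.64,-0.043,1.0]]
side (17.0, 32.0) 195 z 24.2 10.8 rect [ 637.2 -118.9] [38.5 37.2] 73.5 circ [ 636.5 -118.6] 25.2
side (27.0, 37.0) 505 z 32.3 8.0 rect [646.5 122.7] [52.2 53.3] 25.4 circ [646.9 122.9] 27.5
side (11.0, 21.0) 727 z 16.3 9.8 rect [641.1 123.3] [100.2  57.6] 7.9 circ [641.4 123.8] 55.9
top (17.0, 32.0) 355 z 23.7 10.4 rect [ 635.  -123.9] [48.2 36.6] 73.1 circ [ 636.6 -121.9] 27.2
top (27.0, 37.0) 75 z 31.8 6.6 rect [648.8 145.8] [ 9.8 37.1] 87.2 circ [648.6 142.2] 18.6
top (11.0, 21.0) 120 z 16.4 9.1 rect [650.5 151.5] [15.2 75.3] 86.2 circ [650.1 144.8] 37.7
```

Square: top at z 24 and flat, centre about (636.8,−119.5), in its pocket. Disc at (646.5,123.3), top at z 32. I'll work off the tool tilt with small upward steps.

Call:
{"op": "send_rows", "data": {
  "steps": [
    [[0,0,-0.4,-0.04,1],[0,0,-0.4,-0.04,1],[0,0,-0.4,-0.04,1],[0,0,-0.4,-0.04,1],[0,0,-0.4,-0.04,1],[0,0,-0.4,-0.04,1],[0,0,-0.4,-0.04,1],[0,0,-0.4,-0.04,1],[0,0,-0.4,-0.04,1],[0,0,-0.4,-0.04,1]]
  ]
}}

```text
clock: 13.02
position: [620.3, -127.1, 237.0]
ee_rot: [-0.059, 0.997, 0.011, 0.052]
contact_force: [-1.3, 0.1, 0.0]
gripper_width: 85.2
```

```bash
python3 p.py 646.5 123.3 140 98 9 1
```

```text
now [ 620.3 -127.1  237. ] yaw 96.8 zaxis [ 0.102  0.027 -0.994] j [0.04, 0.35, -0.03, -0.03, -1.09, -1.48] F [-1.3  0.1  0. ] w 85.2 t 13.02 dist 269.8 dyaw 1.2
[[-0.5,2.71,1.18,-0.002,1.0],[-0.5,2.71,1.18,-0.002,1.0],[-0.51,2.71,1.18,-0.002,1.0],[-0.52,2.71,1.18,-0.002,1.0],[-0.52,2.71,1.18,-0.002,1.0],[-0.53,2.7,1.18,-0.002,1.0],[-0.54,2.7,1.18,-0.002,1.0],[-0.54,2.7,1.18,-0.002,1.0],[-0.55,2.7,1.18,-0.002,1.0]]
```

```bash
python3 p.py 646.5 123.3 210 165 10 1
```

```text
now [ 620.3 -127.1  237. ] yaw 96.8 zaxis [ 0.102  0.027 -0.994] j [0.04, 0.35, -0.03, -0.03, -1.09, -1.48] F [-1.3  0.1  0. ] w 85.2 t 13.02 dist 253.2 dyaw 68.2
[[-0.52,2.45,0.36,-0.119,1.0],[-0.81,2.37,0.39,-0.119,1.0],[-1.08,2.25,0.42,-0.119,1.0],[-1.34,2.1,0.44,-0.119,1.0],[-1.58,1.92,0.47,-0.119,1.0],[-1.8,1.72,0.49,-0.119,1.0],[-1.99,1.49,0.5,-0.119,1.0],[-2.15,1.23,0.52,-0.119,1.0],[-2.28,0.97,0.52,-0.119,1.0],[-2.38,0.68,0.53,-0.119,1.0]]
```

Call:
{"op": "send_rows", "data": {
  "steps": [
    [[-0.5,2.45,0.35,-0.12,1],[-0.8,2.35,0.4,-0.12,1],[-1.1,2.25,0.4,-0.12,1],[-1.35,2.1,0.45,-0.12,1],[-1.6,1.9,0.45,-0.12,1],[-1.8,1.7,0.5,-0.12,1],[-2.0,1.5,0.5,-0.12,1],[-2.15,1.25,0.5,-0.12,1],[-2.3,0.95,0.5,-0.12,1],[-2.4,0.7,0.5,-0.12,1]]
  ]
}}

```text
clock: 13.85
position: [644.7, 126.8, 212.0]
ee_rot: [-0.628, 0.776, -0.027, 0.056]
contact_force: [0.2, 0.5, -1.1]
gripper_width: 85.6
```

```bash
python3 p.py 646.5 123.3 210 165 10 1
```

```text
now [644.7 126.8 212. ] yaw 167.8 zaxis [ 0.121  0.028 -0.992] j [0.45, 0.39, -0.05, 0.03, -1.01, -0.68] F [ 0.2  0.5 -1.1] w 85.6 t 13.85 dist 4.4 dyaw -2.8
[[0.03,-0.02,0.02,0.005,1.0],[0.03,-0.02,0.02,0.005,1.0],[0.03,-0.02,0.02,0.005,1.0],[0.03,-0.02,0.02,0.005,1.0],[0.03,-0.02,0.02,0.005,1.0],[0.03,-0.02,0.02,0.005,1.0],[0.03,-0.02,0.02,0.005,1.0],[0.03,-0.02,0.02,0.005,1.0],[0.03,-0.02,0.02,0.005,1.0],[0.03,-0.02,0.02,0.005,1.0]]
```

Call:
{"op": "send_rows", "data": {
  "steps": [
    [[0,0,0,-0.12,1],[0,0,0,-0.12,1],[0,0,0,-0.12,1],[0,0,0,-0.12,1],[0,0,0,-0.12,1],[0,0,0,-0.12,1],[0,0,0,-0.12,1],[0,0,0,-0.12,1],[0,0,0,-0.12,1],[0,0,0,-0.12,1]]
  ]
}}

```text
clock: 14.68
position: [644.0, 133.6, 218.1]
ee_rot: [0.963, -0.261, 0.058, -0.033]
contact_force: [-0.1, -0.8, 1.0]
gripper_width: 86.0
```

```bash
python3 p.py 646.5 123.3 210 -82 10 1
```

```text
now [644.  133.6 218.1] yaw -120.1 zaxis [ 0.129  0.033 -0.991] j [0.46, 0.38, -0.05, 0.03, -1.01, 0.56] F [-0.1 -0.8  1. ] w 86.0 t 14.68 dist 13.4 dyaw 38.1
[[0.07,0.08,0.08,-0.067,1.0],[0.06,0.09,0.08,-0.067,1.0],[0.06,0.09,0.08,-0.067,1.0],[0.05,0.1,0.08,-0.067,1.0],[0.04,0.1,0.08,-0.067,1.0],[0.04,0.1,0.08,-0.067,1.0],[0.03,0.11,0.08,-0.067,1.0],[0.02,0.11,0.07,-0.067,1.0],[0.02,0.11,0.07,-0.067,1.0],[0.01,0.11,0.07,-0.067,1.0]]
```

Call:
{"op": "send_rows", "data": {
  "steps": [
    [[0,0,0,-0.12,1],[0,0,0,-0.12,1],[0,0,0,-0.12,1],[0,0,0,-0.12,1],[0,0,0,-0.12,1],[0,0,0,-0.06,1],[0,0,0,0,1],[0,0,0,0,1],[0,0,0,0,1],[0,0,0,0,1]]
  ]
}}

```text
clock: 15.52
position: [643.9, 132.7, 225.8]
ee_rot: [0.994, 0.078, 0.07, -0.013]
contact_force: [0.5, 0.3, -0.3]
gripper_width: 85.4
```

```bash
python3 p.py 646.5 123.3 210 -82 10 1
```

```text
now [643.9 132.7 225.8] yaw -81.0 zaxis [ 0.138  0.037 -0.99 ] j [0.46, 0.37, -0.04, 0.03, -1.01, 1.25] F [ 0.5  0.3 -0.3] w 85.4 t 15.52 dist 18.6 dyaw -1.0
[[-0.01,0.1,0.16,0.002,1.0],[-0.01,0.1,0.16,0.002,1.0],[-0.01,0.1,0.16,0.002,1.0],[-0.01,0.1,0.16,0.002,1.0],[-0.01,0.1,0.16,0.002,1.0],[-0.01,0.1,0.16,0.002,1.0],[-0.01,0.1,0.16,0.002,1.0],[-0.01,0.1,0.16,0.002,1.0],[-0.01,0.1,0.16,0.002,1.0],[-0.01,0.1,0.16,0.002,1.0]]
```

Tool tilt has crept to about 8°, away from the base. It is about an axis nearly parallel to the jaw line, so it's harmless for the disc but worth removing before the plate. I'll try pressing against the inner reach limit, where the tool should tip back.

```bash
python3 p.py 350 70 210 -75 9 1
```

```text
now [643.9 132.7 225.8] yaw -81.0 zaxis [ 0.138  0.037 -0.99 ] j [0.46, 0.37, -0.04, 0.03, -1.01, 1.25] F [ 0.5  0.3 -0.3] w 85.4 t 15.52 dist 300.9 dyaw 6.0
[[-3.33,0.18,-0.3,-0.012,1.0],[-3.33,0.14,-0.3,-0.012,1.0],[-3.33,0.1,-0.3,-0.012,1.0],[-3.33,0.06,-0.3,-0.012,1.0],[-3.33,0.02,-0.3,-0.012,1.0],[-3.33,-0.02,-0.3,-0.012,1.0],[-3.33,-0.05,-0.3,-0.012,1.0],[-3.33,-0.09,-0.3,-0.012,1.0],[-3.33,-0.13,-0.3,-0.012,1.0]]
```

Call:
{"op": "send_rows", "data": {
  "steps": [
    [[-3.4,0.2,-0.2,-0.012,1],[-3.4,0.15,-0.2,-0.012,1],[-3.4,0.1,-0.2,-0.012,1],[-3.4,0.05,-0.2,-0.012,1],[-3.4,0,-0.2,-0.012,1],[-3.4,0,-0.2,-0.012,1],[-3.4,-0.05,-0.2,-0.012,1],[-3.4,-0.1,-0.2,-0.012,1],[-3.4,-0.1,-0.2,-0.012,1],[-3,0,-0.2,0,1]]
  ]
}}

```text
clock: 16.35
position: [309.1, 57.7, 193.0]
ee_rot: [0.989, 0.127, 0.072, -0.009]
contact_force: [-0.5, 0.7, 0.7]
gripper_width: 85.5
```

```bash
python3 p.py 330 70 180 -75 4 1
```

```text
now [309.1  57.7 193. ] yaw -75.3 zaxis [ 0.141  0.035 -0.989] j [0.8, -0.25, -0.84, 0.1, -0.86, 0.96] F [-0.5  0.7  0.7] w 85.5 t 16.35 dist 27.5 dyaw 0.3
[[0.53,-0.17,0.41,-0.002,1.0],[0.53,-0.16,0.41,-0.002,1.0],[0.53,-0.16,0.41,-0.002,1.0],[0.53,-0.16,0.41,-0.002,1.0]]
```

Call:
{"op": "send_rows", "data": {
  "steps": [
    [[-2,0,0,0,1],[-1.5,0,0,0,1],[-1,0,0,0,1],[-1,0,0,0,1],[-1,0,0,0,1],[-1,0,0,0,1]]
  ]
}}

```text
clock: 16.85
position: [230.5, 33.9, 180.6]
ee_rot: [0.99, 0.123, 0.074, -0.011]
contact_force: [0.4, 0.3, -0.5]
gripper_width: 85.5
```

```bash
python3 p.py 330 70 180 -75 4 1
```

```text
now [230.5  33.9 180.6] yaw -75.8 zaxis [ 0.144  0.041 -0.989] j [1.11, -0.52, -1.0, 0.13, -0.99, 0.64] F [ 0.4  0.3 -0.5] w 85.5 t 16.85 dist 105.9 dyaw 0.8
[[2.6,-0.26,0.41,-0.003,1.0],[2.6,-0.25,0.41,-0.003,1.0],[2.6,-0.24,0.41,-0.003,1.0],[2.6,-0.24,0.41,-0.003,1.0]]
```

Call:
{"op": "send_rows", "data": {
  "steps": [
    [[-1,0,0,0,1],[-1,0,0,0,1],[-1,0,0,0,1]]
  ]
}}

```text
clock: 17.1
position: [202.9, 25.4, 176.9]
ee_rot: [0.99, 0.117, 0.074, -0.011]
contact_force: [-1.1, -0.3, 0.2]
gripper_width: 85.4
```

```bash
python3 p.py 330 70 180 -75 4 1
```

```text
now [202.9  25.4 176.9] yaw -76.5 zaxis [ 0.144  0.039 -0.989] j [1.47, -0.74, -1.05, 0.15, -1.21, 0.28] F [-1.1 -0.3  0.2] w 85.4 t 17.1 dist 134.7 dyaw 1.5
[[3.32,-0.34,0.43,-0.006,1.0],[3.32,-0.32,0.43,-0.006,1.0],[3.33,-0.3,0.43,-0.006,1.0],[3.33,-0.28,0.43,-0.006,1.0]]
```

Call:
{"op": "send_rows", "data": {
  "steps": [
    [[-1,0,0,0,1],[-1,0,0,0,1],[-1,0,0,0,1]]
  ]
}}

```text
clock: 17.35
position: [195.4, 25.5, 171.7]
ee_rot: [0.989, 0.133, 0.066, -0.022]
contact_force: [-0.4, 0.1, 0.6]
gripper_width: 85.5
```

```bash
python3 p.py 330 70 180 -75 4 1
```

```text
now [195.4  25.5 171.7] yaw -74.6 zaxis [ 0.125  0.062 -0.99 ] j [1.63, -0.83, -1.06, 0.13, -1.29, 0.18] F [-0.4  0.1  0.6] w 85.5 t 17.35 dist 142.0 dyaw -0.4
[[3.53,-0.18,0.28,0.002,1.0],[3.53,-0.19,0.28,0.002,1.0],[3.53,-0.2,0.28,0.002,1.0],[3.53,-0.2,0.28,0.002,1.0]]
```

The inner limit does tip the tool back (0.144 → 0.125), so I keep pushing.

Call:
{"op": "send_rows", "data": {
  "steps": [
    [[-2,1,0,0,1],[-2,1,0,0,1],[-2,1,0,0,1],[-2,1,0,0,1]]
  ]
}}

```text
clock: 17.68
position: [176.7, -35.5, 159.8]
ee_rot: [0.988, 0.143, 0.053, -0.032]
contact_force: [0.2, -0.1, -0.4]
gripper_width: 85.6
```

```bash
python3 p.py 330 70 180 -75 4 1
```

```text
now [176.7 -35.5 159.8] yaw -73.3 zaxis [ 0.095  0.078 -0.992] j [1.2, -0.82, -1.06, 0.06, -1.22, 0.64] F [ 0.2 -0.1 -0.4] w 85.6 t 17.68 dist 187.2 dyaw -1.7
[[4.45,-1.45,0.07,0.007,1.0],[4.44,-1.48,0.07,0.007,1.0],[4.43,-1.51,0.07,0.007,1.0],[4.42,-1.54,0.07,0.007,1.0]]
```

Call:
{"op": "send_rows", "data": {
  "steps": [
    [[-0.5,2,0,0,1],[-0.5,2,0,0,1],[-0.5,2,0,0,1],[-0.5,2,0,0,1]]
  ]
}}

```text
clock: 18.02
position: [157.5, -141.3, 159.6]
ee_rot: [0.996, 0.069, 0.048, -0.01]
contact_force: [0.4, 1.1, 0.8]
gripper_width: 85.4
```

```bash
python3 p.py 330 70 180 -75 4 1
```

```text
now [ 157.5 -141.3  159.6] yaw -82.0 zaxis [ 0.094  0.027 -0.995] j [1.35, -1.21, -1.01, 0.09, -1.72, 0.38] F [0.4 1.1 0.8] w 85.4 t 18.02 dist 273.5 dyaw 7.0
[[5.02,-4.64,0.04,-0.031,1.0],[5.16,-4.48,0.05,-0.031,1.0],[5.3,-4.32,0.06,-0.031,1.0],[5.43,-4.16,0.07,-0.031,1.0]]
```

```bash
python3 p.py 400 0 190 -75 9 1
```

```text
now [ 157.5 -141.3  159.6] yaw -82.0 zaxis [ 0.094  0.027 -0.995] j [1.35, -1.21, -1.01, 0.09, -1.72, 0.38] F [0.4 1.1 0.8] w 85.4 t 18.02 dist 282.2 dyaw 7.0
[[2.9,-1.18,-0.04,-0.014,1.0],[2.92,-1.14,-0.04,-0.014,1.0],[2.93,-1.11,-0.04,-0.014,1.0],[2.95,-1.07,-0.04,-0.014,1.0],[2.96,-1.03,-0.04,-0.014,1.0],[2.98,-0.99,-0.04,-0.014,1.0],[2.99,-0.95,-0.03,-0.014,1.0],[3.0,-0.9,-0.03,-0.014,1.0],[3.01,-0.86,-0.03,-0.014,1.0]]
```

Call:
{"op": "send_rows", "data": {
  "steps": [
    [[1.5,-1.5,0,-0.01,1],[2,-1.5,0,-0.01,1],[2.5,-1.5,0,-0.01,1]]
  ]
}}

```text
clock: 18.27
position: [200.8, -93.4, 168.5]
ee_rot: [0.997, 0.062, 0.05, -0.007]
contact_force: [0.8, 0.3, -0.3]
gripper_width: 85.3
```

```bash
python3 p.py 400 0 190 -75 8 1
```

```text
now [200.8 -93.4 168.5] yaw -82.8 zaxis [ 0.099  0.02  -0.995] j [1.68, -1.21, -1.0, 0.1, -1.77, 0.03] F [ 0.8  0.3 -0.3] w 85.3 t 18.27 dist 221.1 dyaw 7.8
[[2.63,-0.85,0.0,-0.017,1.0],[2.64,-0.81,0.0,-0.017,1.0],[2.66,-0.76,0.0,-0.017,1.0],[2.67,-0.72,0.01,-0.017,1.0],[2.68,-0.67,0.01,-0.017,1.0],[2.69,-0.62,0.01,-0.017,1.0],[2.7,-0.58,0.01,-0.017,1.0],[2.71,-0.53,0.01,-0.017,1.0]]
```

Call:
{"op": "send_rows", "data": {
  "steps": [
    [[0.3,-2.5,0,0,1],[0.3,-2.5,0,0,1],[0.3,-2.5,0,0,1],[0.3,-2.5,0,0,1]]
  ]
}}

```text
clock: 18.6
position: [198.8, 11.7, 173.1]
ee_rot: [0.997, 0.059, 0.05, -0.013]
contact_force: [1.1, -0.2, -0.6]
gripper_width: 85.7
```

```bash
python3 p.py 400 60 190 -75 8 1
```

```text
now [198.8  11.7 173.1] yaw -83.2 zaxis [ 0.098  0.032 -0.995] j [1.94, -1.02, -1.03, 0.1, -1.57, -0.25] F [ 1.1 -0.2 -0.6] w 85.7 t 18.6 dist 207.6 dyaw 8.2
[[2.58,-0.31,0.06,-0.018,1.0],[2.58,-0.26,0.06,-0.018,1.0],[2.59,-0.21,0.06,-0.018,1.0],[2.59,-0.17,0.05,-0.018,1.0],[2.59,-0.12,0.05,-0.018,1.0],[2.59,-0.08,0.05,-0.018,1.0],[2.59,-0.03,0.05,-0.018,1.0],[2.59,0.02,0.05,-0.018,1.0]]
```

Call:
{"op": "send_rows", "data": {
  "steps": [
    [[1.5,-1.5,0,0,1],[2,-1,0,0,1],[2.5,-0.5,0,0,1],[2.5,-0.5,0,0,1]]
  ]
}}

```text
clock: 18.93
position: [237.5, 38.1, 191.5]
ee_rot: [0.997, 0.05, 0.064, -0.007]
contact_force: [0.0, 0.8, -0.1]
gripper_width: 85.5
```

```bash
python3 p.py 400 60 190 -75 8 1
```

```text
now [237.5  38.1 191.5] yaw -84.2 zaxis [ 0.128  0.02  -0.992] j [2.4, -1.21, -0.95, 0.11, -1.91, -0.69] F [ 0.   0.8 -0.1] w 85.5 t 18.93 dist 163.9 dyaw 9.2
[[2.03,-0.07,0.28,-0.02,1.0],[2.03,-0.03,0.28,-0.02,1.0],[2.03,0.01,0.28,-0.02,1.0],[2.03,0.06,0.28,-0.02,1.0],[2.03,0.1,0.28,-0.02,1.0],[2.03,0.14,0.28,-0.02,1.0],[2.02,0.18,0.28,-0.02,1.0],[2.02,0.22,0.28,-0.02,1.0]]
```

Pressing on took the arm through the shoulder's inner singular circle into its backward-leaning branch (j1 = 2.4, j2 at its limit). To get back I'll move the tip along the arm plane, rising, and then swing out.

```bash
python3 p.py 127 139 270 -84 8 1
```

```text
now [237.5  38.1 191.5] yaw -84.2 zaxis [ 0.128  0.02  -0.992] j [2.4, -1.21, -0.95, 0.11, -1.91, -0.69] F [ 0.   0.8 -0.1] w 85.5 t 18.93 dist 169.0 dyaw 0.2
[[-1.11,-1.4,-1.12,-0.0,1.0],[-1.11,-1.4,-1.12,-0.0,1.0],[-1.11,-1.4,-1.12,-0.0,1.0],[-1.11,-1.4,-1.12,-0.0,1.0],[-1.11,-1.4,-1.12,-0.0,1.0],[-1.11,-1.4,-1.12,-0.0,1.0],[-1.11,-1.4,-1.12,-0.0,1.0],[-1.11,-1.41,-1.12,-0.0,1.0]]
```

Call:
{"op": "send_rows", "data": {
  "steps": [
    [[-1.1,-1.4,-0.6,0,1],[-1.1,-1.4,-1,0,1],[-1.1,-1.4,-1.2,0,1]]
  ]
}}

```text
clock: 19.18
position: [195.3, 75.5, 216.6]
ee_rot: [0.997, 0.048, 0.061, -0.01]
contact_force: [0.6, -0.2, 0.7]
gripper_width: 85.4
```

```bash
python3 p.py 127 139 270 -84 6 1
```

```text
now [195.3  75.5 216.6] yaw -84.5 zaxis [ 0.12   0.026 -0.992] j [2.38, -1.04, -0.92, 0.1, -1.75, -0.7] F [ 0.6 -0.2  0.7] w 85.4 t 19.18 dist 107.5 dyaw 0.5
[[-0.92,-1.18,-0.99,-0.001,1.0],[-0.92,-1.18,-0.99,-0.001,1.0],[-0.91,-1.18,-0.99,-0.001,1.0],[-0.91,-1.18,-0.99,-0.001,1.0],[-0.91,-1.18,-0.99,-0.001,1.0],[-0.91,-1.18,-0.99,-0.001,1.0]]
```

Call:
{"op": "send_rows", "data": {
  "steps": [
    [[-1.3,-1.7,-1,0,1],[-1.5,-1.9,-1,0,1],[-1.5,-1.9,-0.8,0,1],[-1.5,-1.9,-0.6,0,1],[-1.5,-1.9,-0.3,0,1],[-1.5,-1.9,0,0,1],[-1.5,-1.9,0,0,1],[-1.5,-1.9,0,0,1]]
  ]
}}

```text
clock: 19.85
position: [83.6, 167.5, 244.5]
ee_rot: [0.998, 0.016, 0.058, -0.013]
contact_force: [-0.4, -0.1, 0.4]
gripper_width: 85.1
```

```bash
python3 p.py 250 300 250 -75 8 1
```

```text
now [ 83.6 167.5 244.5] yaw -88.1 zaxis [ 0.115  0.028 -0.993] j [3.13, -0.97, -0.84, 0.03, -1.82, -1.52] F [-0.4 -0.1  0.4] w 85.1 t 19.85 dist 212.8 dyaw 13.1
[[2.12,-1.59,0.22,-0.029,1.0],[2.17,-1.52,0.22,-0.029,1.0],[2.21,-1.46,0.22,-0.029,1.0],[2.25,-1.4,0.23,-0.029,1.0],[2.29,-1.33,0.23,-0.029,1.0],[2.33,-1.27,0.23,-0.029,1.0],[2.36,-1.2,0.23,-0.029,1.0],[2.4,-1.13,0.24,-0.029,1.0]]
```

Call:
{"op": "send_rows", "data": {
  "steps": [
    [[2.2,0.9,0,0,1],[2.2,0.9,0,0,1],[2.0,1.2,0,0,1],[1.6,2.0,0,0,1],[1.4,2.0,0,0,1],[1.2,2.0,0,0,1],[0,0,0,0,1]]
  ]
}}

```text
clock: 20.43
position: [189.6, 76.8, 257.8]
ee_rot: [0.998, 0.014, 0.057, -0.012]
contact_force: [0.1, 0.3, -0.1]
gripper_width: 85.3
```

```bash
cat > q.py <<'E'
from h import *
s=arm.read_state();j=s["joints"];p=np.array(s["position"])
from scipy.spatial.transform import Rotation as Ro
z=Ro.from_quat(s["ee_rot"]).as_matrix()[:,2]
for L in(150,200,250):
    w=(p-z*L)[:2]; u=np.array([np.cos(j[0]),np.sin(j[0])]); print(L,"wrist",w.round(),"rho",(w@u).round(1),"perp",(w@[u[1],-u[0]]).round(1))
E
python3 q.py; python3 p.py 175 70 250 -88 4 1
```

```text
150 wrist [172.  73.] rho -70.5 perp 173.5
200 wrist [167.  72.] rho -67.3 perp 168.6
250 wrist [161.  71.] rho -64.1 perp 163.7
now [189.6  76.8 257.8] yaw -88.4 zaxis [ 0.114  0.025 -0.993] j [2.36, -1.0, -0.83, 0.1, -1.8, -0.74] F [ 0.1  0.3 -0.1] w 85.3 t 20.43 dist 17.9 dyaw 0.4
[[-0.39,0.16,0.15,-0.002,1.0],[-0.39,0.16,0.15,-0.002,1.0],[-0.39,0.16,0.15,-0.002,1.0],[-0.39,0.16,0.15,-0.002,1.0]]
```

Call:
{"op": "send_rows", "data": {
  "steps": [
    [[-2.2,-0.5,0,0,1],[-2.2,-1.2,0,0,1],[-1.8,-1.8,0,0,1],[-1.8,-1.8,0,0,1],[-1.8,-1.8,0,0,1]]
  ]
}}

```text
clock: 20.85
position: [116.8, 145.5, 252.0]
ee_rot: [0.999, -0.022, 0.048, -0.013]
contact_force: [-1.3, 0.2, 0.2]
gripper_width: 85.7
```

```bash
python3 q.py|tail -1; python3 p.py 42 219 250 -88 4 1
```

```text
250 wrist [ 93. 140.] rho 38.5 perp 163.3
now [116.8 145.5 252. ] yaw -92.4 zaxis [ 0.095  0.023 -0.995] j [2.32, -0.74, -0.84, 0.09, -1.52, -0.8] F [-1.3  0.2  0.2] w 85.7 t 20.85 dist 104.8 dyaw 4.4
[[-1.95,-1.75,-0.09,-0.019,1.0],[-1.91,-1.79,-0.08,-0.019,1.0],[-1.88,-1.83,-0.08,-0.019,1.0],[-1.84,-1.86,-0.07,-0.019,1.0]]
```

The arm is back in its normal branch (ρ = +38 mm). Swinging out radially and then back to the pile.

Call:
{"op": "send_rows", "data": {
  "steps": [
    [[0,-2.5,0,0,1],[0.3,-2.7,0,0,1],[1.6,-2.3,0,0,1],[1.8,-2.2,0,0,1],[2,-2.2,0,0,1],[2.2,-2.2,0,0,1],[2.4,-2.2,0,0,1],[2.6,-2.0,0,0,1],[2.8,-1.8,0,0,1],[3,-1.5,0,0,1]]
  ]
}}

```text
clock: 21.68
position: [338.5, 354.5, 262.7]
ee_rot: [0.998, -0.034, 0.043, -0.009]
contact_force: [-0.7, 1.4, 0.1]
gripper_width: 85.7
```

```bash
python3 q.py|tail -1; python3 p.py 646.5 123.3 140 -75 14 1
```

```text
250 wrist [317. 351.] rho 443.9 perp 162.8
now [338.5 354.5 262.7] yaw -93.9 zaxis [ 0.086  0.015 -0.996] j [1.19, 0.09, -0.34, 0.08, -1.1, 0.28] F [-0.7  1.4  0.1] w 85.7 t 21.68 dist 404.2 dyaw 18.9
[[2.23,1.52,1.04,-0.024,1.0],[2.19,1.57,1.03,-0.024,1.0],[2.15,1.62,1.03,-0.024,1.0],[2.12,1.68,1.03,-0.024,1.0],[2.08,1.73,1.02,-0.024,1.0],[2.04,1.78,1.02,-0.024,1.0],[1.99,1.83,1.01,-0.024,1.0],[1.95,1.87,1.01,-0.024,1.0],[1.91,1.92,1.0,-0.024,1.0],[1.86,1.97,1.0,-0.024,1.0]]
[[1.82,2.01,0.99,-0.024,1.0],[1.77,2.06,0.99,-0.024,1.0],[1.72,2.1,0.98,-0.024,1.0],[1.67,2.14,0.98,-0.024,1.0]]
```

```bash
python3 p.py 641 125 150 -82 10 1
```

```text
now [338.5 354.5 262.7] yaw -93.9 zaxis [ 0.086  0.015 -0.996] j [1.19, 0.09, -0.34, 0.08, -1.1, 0.28] F [-0.7  1.4  0.1] w 85.7 t 21.68 dist 396.1 dyaw 11.9
[[3.07,2.11,1.35,-0.021,1.0],[3.03,2.17,1.35,-0.021,1.0],[2.98,2.24,1.34,-0.021,1.0],[2.93,2.3,1.33,-0.021,1.0],[2.89,2.36,1.33,-0.021,1.0],[2.84,2.43,1.32,-0.021,1.0],[2.79,2.49,1.32,-0.021,1.0],[2.74,2.54,1.31,-0.021,1.0],[2.68,2.6,1.31,-0.021,1.0],[2.63,2.66,1.3,-0.021,1.0]]
```

Call:
{"op": "send_rows", "data": {
  "steps": [
    [[3.1,2.1,1.3,-0.021,1],[3.0,2.2,1.3,-0.021,1],[3.0,2.25,1.3,-0.021,1],[2.9,2.3,1.3,-0.021,1],[2.9,2.35,1.3,-0.021,1],[2.85,2.4,1.3,-0.021,1],[2.8,2.5,1.3,-0.021,1],[2.7,2.5,1.3,-0.021,1],[2.5,2.5,1.3,-0.021,1],[1.2,1.2,0.6,-0.021,1]]
  ]
}}

```text
clock: 22.52
position: [640.8, 118.9, 140.4]
ee_rot: [0.998, 0.053, 0.039, -0.0]
contact_force: [0.6, 0.1, -0.4]
gripper_width: 85.2
```

```bash
python3 p.py 646.5 123.3 60 -82 4 1
```

```text
now [640.8 118.9 140.4] yaw -83.9 zaxis [ 0.078  0.004 -0.997] j [0.45, 0.47, -0.12, 0.04, -0.91, 1.21] F [ 0.6  0.1 -0.4] w 85.2 t 22.52 dist 80.7 dyaw 1.9
[[-0.01,-0.1,2.02,-0.008,1.0],[0.0,-0.1,2.02,-0.008,1.0],[0.0,-0.1,2.02,-0.008,1.0],[0.0,-0.1,2.02,-0.008,1.0]]
```

Call:
{"op": "send_rows", "data": {
  "steps": [
    [[0,-0.1,2.5,-0.008,1],[0,-0.1,2.8,-0.008,1],[0,-0.1,2.8,-0.008,1],[0,-0.1,1.5,-0.008,1]]
  ]
}}

```text
clock: 22.85
position: [661.4, 100.2, 31.4]
ee_rot: [0.998, 0.056, 0.041, 0.001]
contact_force: [0.1, 0.5, -0.9]
gripper_width: 85.6
```

```bash
python3 p.py 646.5 123.3 18 -82 2 1
```

```text
now [661.4 100.2  31.4] yaw -83.6 zaxis [ 0.081  0.002 -0.997] j [0.41, 0.61, -0.18, 0.05, -0.7, 1.24] F [ 0.1  0.5 -0.9] w 85.6 t 22.85 dist 30.6 dyaw 1.6
[[-0.66,-1.24,0.61,-0.014,1.0],[-0.64,-1.25,0.61,-0.014,1.0]]
```

Leftover sideways speed carried me 25 mm off. The tips are still clear above the disc and the force is near zero. I rise, re-centre and come down again.

Call:
{"op": "send_rows", "data": {
  "steps": [
    [[-0.4,-0.8,-1.0,-0.01,1],[-0.6,-1.0,-0.6,-0.01,1],[-0.3,-0.6,0,0,1],[0,0,0,0,1]]
  ]
}}

```text
clock: 23.18
position: [644.2, 110.4, 35.1]
ee_rot: [0.998, 0.059, 0.034, 0.005]
contact_force: [0.2, 0.1, -0.1]
gripper_width: 85.3
```

```bash
python3 p.py 646.5 123.3 18 -82 2 1
```

```text
now [644.2 110.4  35.1] yaw -83.2 zaxis [ 0.068 -0.005 -0.998] j [0.43, 0.59, -0.21, 0.05, -0.71, 1.22] F [ 0.2  0.1 -0.1] w 85.3 t 23.18 dist 21.5 dyaw 1.2
[[0.13,-0.64,0.86,-0.011,1.0],[0.14,-0.64,0.86,-0.011,1.0]]
```

Call:
{"op": "send_rows", "data": {
  "steps": [
    [[0.1,-0.8,0.3,-0.02,1],[0.1,-0.8,0.9,0,1],[0,-0.1,0.9,0,1],[0,0,0,0,1]]
  ]
}}

```text
clock: 23.52
position: [648.2, 131.1, 17.4]
ee_rot: [0.997, 0.071, 0.039, 0.003]
contact_force: [-0.6, 0.1, -0.5]
gripper_width: 85.4
```

```bash
python3 p.py 646.5 123.3 18 -82 2 1; python3 pile.py d 645,124,35,27,37 645,124,60,11,21
```

```text
now [648.2 131.1  17.4] yaw -81.9 zaxis [ 0.077 -0.    -0.997] j [0.46, 0.62, -0.21, 0.06, -0.67, 1.21] F [-0.6  0.1 -0.5] w 85.4 t 23.52 dist 8.0 dyaw -0.1
[[-0.14,0.37,-0.04,0.001,1.0],[-0.14,0.37,-0.04,0.001,1.0]]
side few 0
side (11.0, 21.0) 44 z 15.3 7.1 rect [595.8 141. ] [29.2 12.8] 46.4 circ [600.4 136.6] 14.6
top (27.0, 37.0) 215 z 31.9 9.7 rect [634.  116.8] [24.8 45.8] 41.3 circ [637.2 119.6] 23.9
top (11.0, 21.0) 572 z 15.9 9.6 rect [640.9 124.3] [100.6  55.8] 8.1 circ [640.3 123.8] 55.9
```

Call:
{"op": "send_rows", "data": {
  "steps": [
    [[-0.1,0.5,0,0,1],[-0.1,0.3,0,0,0.8],[0,0,0,0,0.5],[0,0,0,0,0],[0,0,0,0,0],[0,0,0,0,0]]
  ]
}}

```text
clock: 24.12
position: [648.4, 122.0, 20.0]
ee_rot: [0.997, 0.071, 0.04, 0.002]
contact_force: [-0.0, 1.1, -1.7]
gripper_width: 51.4
```

```bash
python3 p.py 466 245.7 120 -82 8 0
```

```text
now [648.4 122.   20. ] yaw -81.9 zaxis [ 0.081  0.001 -0.997] j [0.45, 0.61, -0.22, 0.05, -0.67, 1.23] F [-0.   1.1 -1.7] w 51.4 t 24.12 dist 242.0 dyaw -0.1
[[-1.93,-1.84,-1.43,0.0,0.0],[-1.93,-1.84,-1.43,0.0,0.0],[-1.93,-1.84,-1.43,0.0,0.0],[-1.93,-1.84,-1.43,0.0,0.0],[-1.93,-1.84,-1.43,0.0,0.0],[-1.93,-1.84,-1.43,0.0,0.0],[-1.93,-1.84,-1.43,0.0,0.0],[-1.93,-1.84,-1.43,0.0,0.0]]
```

Call:
{"op": "send_rows", "data": {
  "steps": [
    [[0,0,-0.6,0,0],[0,0,-1.5,0,0],[0,0,-2.5,0,0],[0,0,-2.5,0,0]]
  ]
}}

```text
clock: 24.45
position: [636.1, 118.9, 83.4]
ee_rot: [0.997, 0.069, 0.03, 0.005]
contact_force: [0.9, 0.4, -2.4]
gripper_width: 51.6
```

```bash
python3 p.py 466 245.7 95 -82 7 0
python3 - <<'E'
from h import *
I,D=optics.get_image("side"); np.savez("pics/s6.npz",I=I,D=D); cv2.imwrite("pics/s6.png",cv2.resize(I[150:290,180:340],None,fx=4,fy=4,interpolation=cv2.INTER_CUBIC))
E
```

```text
now [636.1 118.9  83.4] yaw -82.1 zaxis [ 0.06  -0.006 -0.998] j [0.45, 0.53, -0.18, 0.04, -0.81, 1.23] F [ 0.9  0.4 -2.4] w 51.6 t 24.45 dist 212.4 dyaw 0.1
[[-2.14,-2.13,-0.32,-0.0,0.0],[-2.14,-2.13,-0.32,-0.0,0.0],[-2.14,-2.13,-0.32,-0.0,0.0],[-2.14,-2.13,-0.32,-0.0,0.0],[-2.14,-2.13,-0.32,-0.0,0.0],[-2.14,-2.13,-0.32,-0.0,0.0],[-2.14,-2.13,-0.32,-0.0,0.0]]
```

View pics/s6.png

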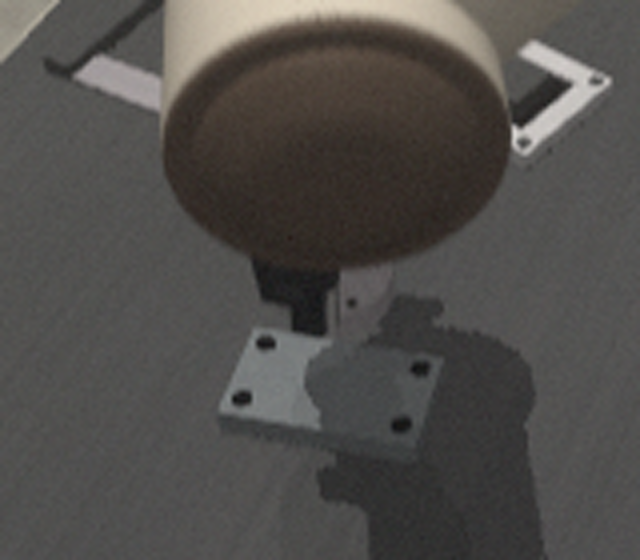

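The disc is held at crop (360,300), and the plate stays put with all four marks visible. On to the disc nest.

Call:
{"op": "send_rows", "data": {
  "steps": [
    [[-2.1,-2.1,0,0,0],[-2.3,-2.3,0,0,0],[-2.5,-2.5,0,0,0],[-2.5,-2.5,0,0,0],[-2.3,-2.3,0,0,0],[-1.8,-1.8,0,0,0],[-1,-1,0,0,0],[0,0,0,0,0]]
  ]
}}

```text
clock: 25.17
position: [470.6, 245.4, 78.8]
ee_rot: [0.997, 0.067, 0.037, 0.004]
contact_force: [0.6, -0.1, -3.2]
gripper_width: 51.0
```

```bash
python3 p.py 466 245.7 45 -82 2 0
```

```text
now [470.6 245.4  78.8] yaw -82.4 zaxis [ 0.075 -0.002 -0.997] j [0.82, 0.37, -0.5, 0.09, -0.65, 0.81] F [ 0.6 -0.1 -3.2] w 51.0 t 25.17 dist 34.1 dyaw 0.4
[[-0.35,-0.07,1.67,-0.003,0.0],[-0.35,-0.07,1.67,-0.003,0.0]]
```

Call:
{"op": "send_rows", "data": {
  "steps": [
    [[-0.15,0,1.8,0,0],[-0.1,0,1.6,0,0],[0,0,0,0,0]]
  ]
}}

```text
clock: 25.42
position: [470.7, 246.2, 45.2]
ee_rot: [0.997, 0.068, 0.039, 0.002]
contact_force: [-0.4, -1.0, -2.8]
gripper_width: 51.2
```

```bash
python3 p.py 468 245.7 12 -82 2 0
python3 - <<'E'
from h import *
out=[]
for n in("side","top"):
    I,D=optics.get_image(n); np.savez("pics/%s_e.npz"%n,I=I,D=D)
    u,v=proj(n,[[466,246,40]])[0].astype(int); out.append(cv2.resize(I[v-40:v+40,u-40:u+40],(390,390),interpolation=cv2.INTER_CUBIC)); print(n,u,v)
cv2.imwrite("pics/e.png",np.hstack(out))
E
```

```text
now [470.7 246.2  45.2] yaw -82.2 zaxis [ 0.077  0.001 -0.997] j [0.82, 0.42, -0.54, 0.11, -0.56, 0.8] F [-0.4 -1.  -2.8] w 51.2 t 25.42 dist 33.3 dyaw 0.2
[[-0.26,-0.01,1.64,-0.002,0.0],[-0.26,-0.01,1.64,-0.002,0.0]]
side 328 320
top 168 244
```

View pics/e.png

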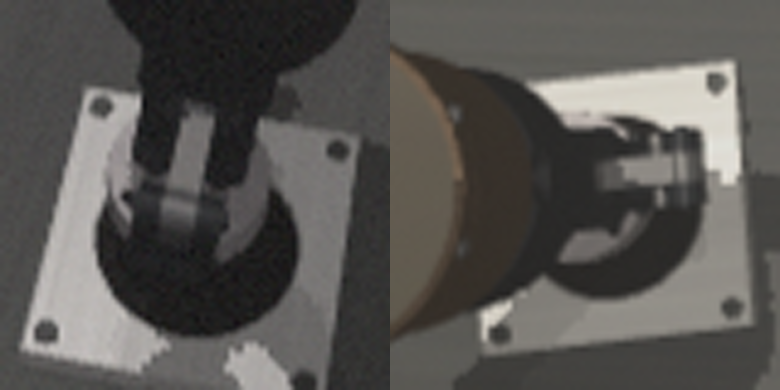

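Side crop: the disc spans x 108–272 over the pocket. Checking its centre with depth.

Run:
```python
from h import *
for n in("side","top"):
    f=np.load("pics/%s_e.npz"%n); I,D=f["I"],f["D"]; P=cloud(n,D)
    m=(abs(P[...,0]-468)<40)&(abs(P[...,1]-246)<40)&(P[...,2]>38)&(P[...,2]<62)&(I.min(2)>60)
    S=P[m]; print(n,len(S),"z pct",np.percentile(S[:,2],[2,50,98]).round(1),"x",S[:,0].min().round(1),S[:,0].max().round(1),"y",S[:,1].min().round(1),S[:,1].max().round(1))
    T=S[(S[:,2]>52)]; A=np.c_[T[:,:2]-[468,246],np.ones(len(T))]; print("top plane",len(T),np.linalg.lstsq(A,T[:,2],rcond=None)[0].round(3))
```

```text
side 245 z pct [45.6 57.4 59.9] x 442.8 496.4 y 225.5 268.7
top plane 211 [ 4.0000e-03 -4.4000e-02  5.7612e+01]
top 119 z pct [47.3 58.  61. ] x 443.9 496.5 y 222.6 253.1
top plane 109 [-7.0000e-03  4.3000e-02  5.8203e+01]
```

Call:
{"op": "send_rows", "data": {
  "steps": [
    [[-0.3,0,1.4,0,0],[-0.3,0,1.0,0,0],[-0.2,0,0.3,0,0]]
  ]
}}

```text
clock: 25.77
position: [470.4, 247.9, 23.0]
ee_rot: [0.997, 0.068, 0.044, -0.001]
contact_force: [-1.0, -0.4, -2.8]
gripper_width: 51.1
```

```bash
python3 p.py 467 245.8 11.8 -82 1 0
```

```text
now [470.4 247.9  23. ] yaw -82.2 zaxis [ 0.087  0.009 -0.996] j [0.82, 0.45, -0.57, 0.12, -0.48, 0.78] F [-1.  -0.4 -2.8] w 51.1 t 25.77 dist 11.9 dyaw 0.2
[[-0.46,0.16,1.08,-0.004,0.0]]
```

Call:
{"op": "send_rows", "data": {
  "steps": [
    [[-0.5,0.2,0.7,0,0],[-0.3,0.1,0.4,0,0]]
  ]
}}

```text
clock: 25.93
position: [465.7, 244.6, 12.8]
ee_rot: [0.997, 0.067, 0.046, -0.003]
contact_force: [-0.4, -0.7, -3.0]
gripper_width: 51.4
```

Call:
{"op": "send_rows", "data": {
  "steps": [
    [[0,0,0.15,0,0],[0,0,0.1,0,0]]
  ]
}}

```text
clock: 26.1
position: [466.0, 244.5, 12.0]
ee_rot: [0.997, 0.067, 0.046, -0.002]
contact_force: [-5.5, 1.1, 5.2]
gripper_width: 51.3
```

Touchdown at TCP 12.0, 5 N. Releasing and lifting straight up.

Call:
{"op": "send_rows", "data": {
  "steps": [
    [[0,0,0.1,0,0],[0,0,0,0,0.75],[0,0,0,0,0.9],[0,0,0,0,1],[0,0,-1,0,1],[0,0,-3,0,1],[0,0,-4,0,1],[0,0,-2,0,1]]
  ]
}}

```text
clock: 26.77
position: [458.9, 243.9, 112.9]
ee_rot: [0.997, 0.068, 0.046, -0.002]
contact_force: [0.4, 0.8, 0.9]
gripper_width: 85.5
```

```bash
python3 p.py 640.8 124.2 110 -82 8 1; python3 pile.py f 466,246,38,17,32 640,124,60,11,21
```

```text
now [458.9 243.9 112.9] yaw -82.2 zaxis [ 0.091  0.01  -0.996] j [0.84, 0.29, -0.51, 0.09, -0.7, 0.8] F [0.4 0.8 0.9] w 85.5 t 26.77 dist 217.8 dyaw 0.2
[[2.04,1.79,0.23,-0.0,1.0],[2.04,1.79,0.23,-0.0,1.0],[2.04,1.79,0.23,-0.0,1.0],[2.04,1.79,0.23,-0.0,1.0],[2.03,1.79,0.23,-0.0,1.0],[2.03,1.8,0.23,-0.0,1.0],[2.03,1.8,0.23,-0.0,1.0],[2.03,1.8,0.23,-0.0,1.0]]
side (17.0, 32.0) 619 z 24.4 10.1 rect [465.1 248.8] [44.9 53.3] 89.8 circ [464.8 245. ] 27.1
side (11.0, 21.0) 1211 z 16.4 9.5 rect [641.3 123. ] [100.7  58.8] 7.8 circ [641.3 123.3] 56.2
top (17.0, 32.0) 172 z 24.0 11.0 rect [464.  239.6] [39.3 52.9] 85.1 circ [464.9 245.2] 27.0
top (11.0, 21.0) 1489 z 16.0 9.8 rect [641.  124.3] [100.4  56.2] 8.3 circ [640.3 124.2] 55.4
```

Disc: top at z 24, centre (464.9,245.1), in its pocket. Plate still at (641.1,124), yaw 8°. Going for the plate, braking before the descent.

Call:
{"op": "send_rows", "data": {
  "steps": [
    [[2.3,2.0,0.3,0,1],[2.4,2.1,0.3,0,1],[2.4,2.1,0.3,0,1],[2.4,2.1,0.3,0,1],[2.3,2.0,0.3,0,1],[2.0,1.8,0.3,0,1],[1.2,1.0,0.3,0,1],[0.3,0.3,0.2,0,1],[0,0,0,0,1],[0,0,0,0,1]]
  ]
}}

```text
clock: 27.7
position: [639.2, 128.0, 98.2]
ee_rot: [0.996, 0.069, 0.047, -0.004]
contact_force: [-0.7, 0.6, -0.2]
gripper_width: 85.2
```

```bash
python3 p.py 641.5 124 3 -82 4 1
```

```text
now [639.2 128.   98.2] yaw -82.1 zaxis [ 0.093  0.014 -0.996] j [0.46, 0.5, -0.18, 0.04, -0.8, 1.22] F [-0.7  0.6 -0.2] w 85.2 t 27.7 dist 95.3 dyaw 0.1
[[-0.18,0.11,2.37,-0.0,1.0],[-0.18,0.11,2.37,-0.0,1.0],[-0.18,0.11,2.37,-0.0,1.0],[-0.18,0.11,2.37,-0.0,1.0]]
```

Call:
{"op": "send_rows", "data": {
  "steps": [
    [[-0.2,0.1,2.4,0,1],[-0.2,0.1,2.8,0,1],[-0.2,0.1,1.8,0,1],[-0.1,0.05,0.6,0,1],[0,0,0,0,1]]
  ]
}}

```text
clock: 28.12
position: [637.1, 128.4, 20.7]
ee_rot: [0.996, 0.072, 0.048, -0.005]
contact_force: [0.3, 0.3, 0.1]
gripper_width: 85.5
```

```bash
python3 p.py 641.5 124 3 -82 1 1
```

```text
now [637.1 128.4  20.7] yaw -81.7 zaxis [ 0.095  0.016 -0.995] j [0.46, 0.59, -0.26, 0.05, -0.63, 1.22] F [0.3 0.3 0.1] w 85.5 t 28.12 dist 18.8 dyaw -0.3
[[0.2,0.5,1.8,0.005,1.0]]
```

Call:
{"op": "send_rows", "data": {
  "steps": [
    [[0.2,0.3,1.0,0,1],[0.1,0.25,0.7,0,1],[0,0,0.1,0,1],[0,0,0,0,1]]
  ]
}}

```text
clock: 28.45
position: [643.7, 125.6, 4.7]
ee_rot: [0.996, 0.074, 0.05, -0.005]
contact_force: [-0.5, -0.0, -0.5]
gripper_width: 85.3
```

```bash
python3 p.py 641.5 124 3 -82 1 1
```

```text
now [643.7 125.6   4.7] yaw -81.5 zaxis [ 0.099  0.018 -0.995] j [0.45, 0.62, -0.25, 0.05, -0.6, 1.23] F [-0.5 -0.  -0.5] w 85.3 t 28.45 dist 3.2 dyaw -0.5
[[-0.25,0.13,0.14,0.008,1.0]]
```

Call:
{"op": "send_rows", "data": {
  "steps": [
    [[-0.3,0.15,0.3,0.008,1],[0,0,0.1,0,0.8],[0,0,0.05,0,0.5],[0,0,0,0,0],[0,0,0,0,0],[0,0,0,0,0]]
  ]
}}

```text
clock: 28.95
position: [642.1, 123.4, 2.0]
ee_rot: [0.996, 0.069, 0.052, -0.006]
contact_force: [-0.5, -0.4, -2.3]
gripper_width: 54.2
```

```bash
python3 p.py 474 -238.7 90 -106.2 12 0
```

```text
now [642.1 123.4   2. ] yaw -82.0 zaxis [ 0.102  0.019 -0.995] j [0.45, 0.62, -0.26, 0.05, -0.59, 1.22] F [-0.5 -0.4 -2.3] w 54.2 t 28.95 dist 408.9 dyaw -24.2
[[-1.72,2.79,-0.93,0.035,0.0],[-1.62,2.85,-0.92,0.035,0.0],[-1.52,2.91,-0.91,0.035,0.0],[-1.42,2.97,-0.9,0.035,0.0],[-1.31,3.02,-0.89,0.035,0.0],[-1.2,3.06,-0.88,0.035,0.0],[-1.1,3.11,-0.87,0.035,0.0],[-0.99,3.15,-0.85,0.035,0.0],[-0.88,3.18,-0.84,0.035,0.0],[-0.76,3.21,-0.83,0.035,0.0]]
[[-0.65,3.24,-0.82,0.035,0.0],[-0.54,3.27,-0.81,0.035,0.0]]
```

Call:
{"op": "send_rows", "data": {
  "steps": [
    [[0,0,-0.5,0,0],[0,0,-1.2,0,0],[0,0,-2.2,0,0],[0,0,-2.5,0,0],[0,0,-1.5,0,0]]
  ]
}}

```text
clock: 29.37
position: [625.9, 119.0, 74.8]
ee_rot: [0.997, 0.067, 0.04, -0.003]
contact_force: [0.1, 0.8, -5.3]
gripper_width: 54.2
```

```bash
python3 p.py 474 -238.7 80 -106.2 13 0;python3 - <<'E'
from h import *
I,D=optics.get_image("side"); np.savez("pics/s7.npz",I=I,D=D); cv2.imwrite("pics/s7.png",cv2.resize(I[150:290,180:340],None,fx=4,fy=4,interpolation=cv2.INTER_CUBIC))
P=cloud("side",D); m=(abs(P[...,0]-640)<65)&(abs(P[...,1]-123)<65)&(P[...,2]>45)&(P[...,2]<110)&(I.min(2)>75)
S=P[m];print(len(S),S.min(0).round(),S.max(0).round()); A=np.c_[S[:,:2]-[640,123],np.ones(len(S))];print(np.linalg.lstsq(A,S[:,2],rcond=None)[0].round(3))
E
```

```text
now [625.9 119.   74.8] yaw -82.3 zaxis [ 0.079  0.011 -0.997] j [0.45, 0.51, -0.23, 0.04, -0.75, 1.23] F [ 0.1  0.8 -5.3] w 54.2 t 29.37 dist 388.6 dyaw -23.9
[[-1.52,2.57,-0.16,0.032,0.0],[-1.44,2.62,-0.15,0.032,0.0],[-1.35,2.66,-0.15,0.032,0.0],[-1.27,2.7,-0.14,0.032,0.0],[-1.18,2.74,-0.13,0.032,0.0],[-1.09,2.78,-0.13,0.032,0.0],[-1.0,2.81,-0.12,0.032,0.0],[-0.91,2.85,-0.11,0.032,0.0],[-0.82,2.87,-0.11,0.032,0.0],[-0.73,2.9,-0.1,0.032,0.0]]
[[-0.63,2.92,-0.09,0.032,0.0],[-0.54,2.94,-0.08,0.032,0.0],[-0.44,2.96,-0.08,0.032,0.0]]
202 [577. 103.  80.] [676. 153. 107.]
[-5.3000e-02  1.8000e-02  8.8967e+01]
```

View pics/s7.png

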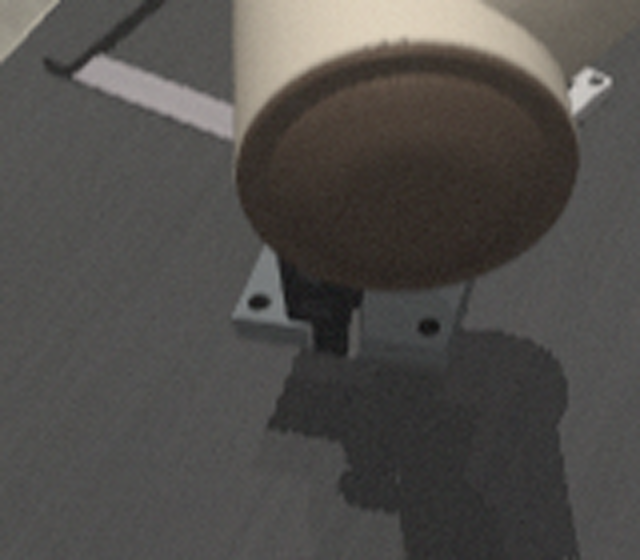

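The plate is held by its middle and near level. Carrying it to its nest.

Call:
{"op": "send_rows", "data": {
  "steps": [
    [[-1.5,2.5,0,0.035,0],[-1.5,2.8,0,0.035,0],[-1.4,2.8,0,0.035,0],[-1.3,2.8,0,0.035,0],[-1.2,2.8,0,0.035,0],[-1.1,2.8,0,0.035,0],[-1.0,2.9,0,0.035,0],[-0.9,2.9,0,0.035,0],[-0.8,2.9,0,0.035,0],[-0.7,2.9,0,0.035,0]]
  ]
}}

```text
clock: 30.25
position: [498.6, -163.5, 62.2]
ee_rot: [0.993, -0.111, 0.04, -0.014]
contact_force: [1.2, -0.4, -5.5]
gripper_width: 54.2
```

```bash
python3 p.py 474 -238.7 75 -106.2 5 0
```

```text
now [ 498.6 -163.5   62.2] yaw -102.7 zaxis [ 0.083  0.019 -0.996] j [-0.02, 0.38, -0.49, -0.04, -0.62, 1.4] F [ 1.2 -0.4 -5.5] w 54.2 t 30.25 dist 80.2 dyaw -3.5
[[-0.13,1.56,-0.32,0.012,0.0],[-0.11,1.57,-0.32,0.012,0.0],[-0.09,1.57,-0.32,0.012,0.0],[-0.07,1.57,-0.32,0.012,0.0],[-0.05,1.57,-0.32,0.012,0.0]]
```

Call:
{"op": "send_rows", "data": {
  "steps": [
    [[-0.1,2.0,0,0.012,0],[-0.1,1.8,0,0.012,0],[-0.1,1.2,0,0.012,0],[-0.1,0.6,0,0.012,0],[0,0,0,0.012,0],[0,0,0,0,0]]
  ]
}}

```text
clock: 30.75
position: [472.0, -223.2, 57.3]
ee_rot: [0.988, -0.149, 0.035, -0.016]
contact_force: [0.2, -0.3, -5.3]
gripper_width: 54.4
```

```bash
python3 p.py 474 -238.7 40 -106.2 2 0
python3 - <<'E'
from h import *
for n in("side","top"):
    I,D=optics.get_image(n); P=cloud(n,D); hsv=I.astype(int)
    m=(abs(P[...,0]-474)<75)&(abs(P[...,1]+239)<75)&(P[...,2]>50)&(P[...,2]<100)&(I.min(2)>70)&(I.max(2)<175)
    S=P[m].astype(np.float32); r=cv2.minAreaRect(S[:,:2].copy()); print(n,len(S),np.round(r[0],1),np.round(r[1],1),round(r[2],1))
    A=np.c_[S[:,:2]-[474,-239],np.ones(len(S))];k=np.linalg.lstsq(A,S[:,2],rcond=None)[0];e=abs(A@k-S[:,2])<4;k=np.linalg.lstsq(A[e],S[e][:,2],rcond=None)[0];r=cv2.minAreaRect(S[e][:,:2].copy());print(k.round(3),e.sum(),np.round(r[0],1),np.round(r[1],1),round(r[2],1))
    cv2.imwrite("pics/%s_g.png"%n,I)
t=[cv2.imread("pics/%s_g.png"%n) for n in("side","top")]
a=proj("side",[[474,-239,50]])[0].astype(int);b=proj("top",[[474,-239,50]])[0].astype(int)
cv2.imwrite("pics/g.png",np.hstack([cv2.resize(i[c[1]-65:c[1]+65,c[0]-65:c[0]+65],(390,390),interpolation=cv2.INTER_CUBIC) for i,c in zip(t,(a,b))]))
E
```

```text
now [ 472.  -223.2   57.3] yaw -107.0 zaxis [ 0.074  0.021 -0.997] j [-0.15, 0.39, -0.48, -0.05, -0.63, 1.47] F [ 0.2 -0.3 -5.3] w 54.4 t 30.75 dist 23.3 dyaw 0.8
[[0.27,0.75,0.85,-0.007,0.0],[0.26,0.75,0.85,-0.007,0.0]]
side 385 [ 471.7 -222.2] [ 72.5 100.3] 74.2
[-3.2000e-02  4.3000e-02  7.1353e+01] 337 [ 471.7 -223.5] [65.1 99.8] 73.1
top 111 [ 426.7 -210.5] [50.2  8.7] 76.5
[4.3000e-02 1.8000e-02 7.4145e+01] 111 [ 426.7 -210.5] [50.2  8.7] 76.5
```

View pics/g.png

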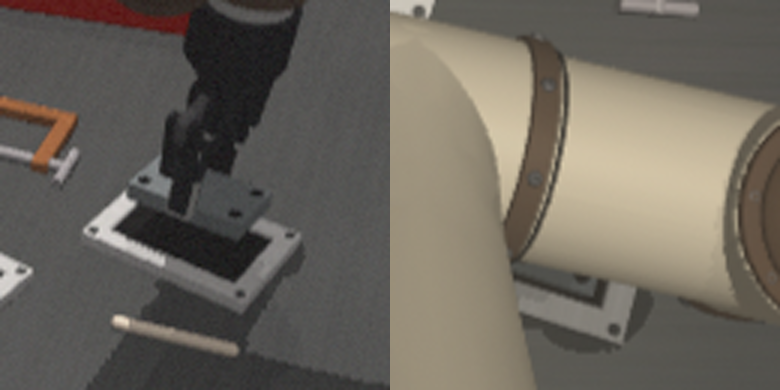

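The plate hangs level over its pocket, with its centre measured at (471.7,−223), matching the TCP. Next: 16 mm sideways, then down.

Call:
{"op": "send_rows", "data": {
  "steps": [
    [[0.25,0.8,0.4,0,0],[0.2,0.7,1.0,0,0],[0,0.15,1.2,0,0],[0,0,0.6,0,0]]
  ]
}}

```text
clock: 31.18
position: [477.8, -238.7, 24.8]
ee_rot: [0.989, -0.145, 0.038, -0.016]
contact_force: [-0.7, 0.4, -5.7]
gripper_width: 54.4
```

```bash
python3 p.py 474.2 -239.3 10.5 -106.2 2 0
```

```text
now [ 477.8 -238.7   24.8] yaw -106.6 zaxis [ 0.08   0.02  -0.997] j [-0.18, 0.46, -0.48, -0.06, -0.56, 1.51] F [-0.7  0.4 -5.7] w 54.4 t 31.18 dist 14.8 dyaw 0.4
[[-0.22,0.11,0.7,-0.003,0.0],[-0.22,0.11,0.7,-0.003,0.0]]
```

Call:
{"op": "send_rows", "data": {
  "steps": [
    [[-0.25,0.1,0.7,0,0],[-0.2,0,0.4,0,0]]
  ]
}}

```text
clock: 31.35
position: [474.6, -238.4, 11.3]
ee_rot: [0.989, -0.144, 0.038, -0.016]
contact_force: [-2.9, 0.9, 3.3]
gripper_width: 54.0
```

```bash
python3 p.py 474.2 -239.3 10.5 -106.2 2 0
```

```text
now [ 474.6 -238.4   11.3] yaw -106.5 zaxis [ 0.079  0.02  -0.997] j [-0.18, 0.48, -0.5, -0.07, -0.53, 1.52] F [-2.9  0.9  3.3] w 54.0 t 31.35 dist 1.3 dyaw 0.3
[[-0.01,0.05,0.04,-0.003,0.0],[-0.01,0.05,0.04,-0.003,0.0]]
```

Contact is just made (force −5.7 → +3.3 N) and it's centred within 1.3 mm. A light press to seat it, then release and lift.

Call:
{"op": "send_rows", "data": {
  "steps": [
    [[0,0,0.15,0,0],[0,0,0.1,0,0]]
  ]
}}

```text
clock: 31.52
position: [474.5, -238.4, 10.9]
ee_rot: [0.989, -0.143, 0.037, -0.015]
contact_force: [-5.0, 1.7, 6.0]
gripper_width: 54.2
```

Call:
{"op": "send_rows", "data": {
  "steps": [
    [[0,0,0.15,0,0],[0,0,0,0,0.72],[0,0,0,0,0.8],[0,0,0,0,1],[0,0,-0.5,0,1],[0,0,-2,0,1],[0,0,-4,0,1],[0,0,-4,0,1],[0,0,-3,0,1],[0,0,0,0,1]]
  ]
}}

```text
clock: 32.35
position: [467.3, -242.1, 155.2]
ee_rot: [0.989, -0.14, 0.041, -0.013]
contact_force: [0.4, 0.1, 0.7]
gripper_width: 85.4
```

```bash
python3 p.py 474 -238 200 -106.2 2 1; python3 pile.py z 474,-239,65,17.5,32 455,11,25,36,46 636,-121,35,17.5,32 466,246,38,17.5,32; python3 -c "
import cv2,numpy as np
a=cv2.imread('pics/side_z.png');cv2.imwrite('pics/z.png',cv2.resize(a[100:380,230:480],None,fx=2.1,fy=2.1,interpolation=cv2.INTER_CUBIC))"
```

```text
now [ 467.3 -242.1  155.2] yaw -106.1 zaxis [ 0.085  0.014 -0.996] j [-0.19, 0.26, -0.38, -0.04, -0.86, 1.5] F [0.4 0.1 0.7] w 85.4 t 32.35 dist 45.4 dyaw -0.1
[[0.44,-0.37,-2.2,0.001,1.0],[0.44,-0.38,-2.2,0.001,1.0]]
side (17.5, 32.0) 660 z 24.6 10.7 rect [ 474.3 -238.3] [ 59.  101.4] 75.2 circ [ 474.6 -237. ] 55.9
side (36.0, 46.0) 111 z 40.3 7.3 rect [457.3  12.8] [23.9 24.6] 64.4 circ [457.1  12.7] 13.8
side (17.5, 32.0) 191 z 24.1 9.6 rect [ 637.4 -119.4] [39.2 37.4] 74.1 circ [ 637.8 -119. ] 24.1
side (17.5, 32.0) 812 z 24.5 10.6 rect [465.3 244. ] [51.6 54.6] 17.2 circ [464.5 244. ] 27.6
top few 0
top (36.0, 46.0) 159 z 40.0 7.5 rect [456.1  13.1] [24.2 24. ] 46.3 circ [456.3  13.3] 12.7
top (17.5, 32.0) 215 z 23.8 8.0 rect [ 643.1 -120. ] [35.9 22.8] 72.7 circ [ 643.4 -119.5] 20.2
top (17.5, 32.0) 707 z 24.0 11.7 rect [464.7 245. ] [53.2 52.5] 77.4 circ [465.  245.2] 27.1
```

View pics/z.png

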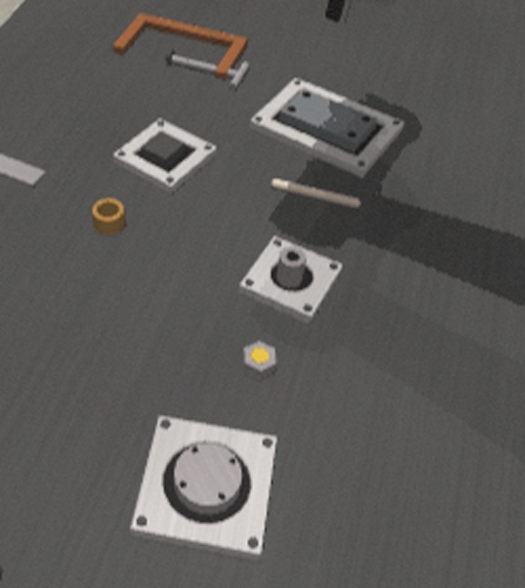

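All four blanks lie in their own pockets: plate at crop (330,120), square (165,150), boss (291,268), disc (207,475). Tops measure 24/24/40/24 mm as they should. The gripper is clear, 155 mm up. Handing in.

```bash
python3 -c "
from bench import job
print(job.job_done())"
```

```text
the job is handed in; nothing more can be done
None
```

The pile is unstacked and all four blanks lie in their own pockets, in the order asked: boss, square, disc, plate. Each was lowered to a light touch of about 5–11 N before release, and the job was handed in at about 32 s of the 104 s allowed.

**Last checks that passed:**
- Top heights, from depth, fit flat seating on the 8 mm floors: boss 40.0–40.3 mm (expected 40), the other three 23.8–24.6 mm (expected 24).
- Every centre is about 2 mm or less from its pocket centre, against 8 mm slack.
- The gripper is empty and open at z 155 mm, and the last wrist force reading was under 1 N.

**What went wrong or disagreed:**
- **Tool tilt:** it crept up to about 8°, because each row starts from the measured pose. Trying to correct it at the inner reach limit took the arm through its shoulder singularity. There joint 2 read −1.21 rad, its lower limit to the two decimals I printed, and joint 1 read 3.13 of 3.14. I saw no reading past a limit, but I only read the joints between moves. I brought the arm back without a blank in the gripper. The remaining tilt of about 5° was nearly about the jaw axis, so the blanks still went down close to level.
- **Plate set-down:** it hung with a slope of about 2° just before touchdown. I pressed it lightly before letting go, so one edge may have settled by a millimetre or two.
- **Disc approach:** my first descent drifted 25 mm sideways. The force stayed near zero, so I rose, re-centred and came down again.
- **Final top view:** the arm hid the plate in it, so the plate's final position rests on the side view alone. It also partly covered the square there.

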